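# Mix the specimen cups on the platform mixer

### The arm

A 6-joint arm with a two-finger parallel gripper is mounted at the origin on a cart in front of the work surface, level with it; the furniture and walls round the work are solid. World frame = base frame: x ahead of the robot, y to its left, z up, the work surface at z = 0. Lengths are in m, angles in rad, forces in N, time in s.
With the tool pointing down it reaches from about 0.4 to 0.825 m from the base axis. Payload 7 kg.
Tool frame: the origin (TCP) lies on the mounting face of the last link; the fingertips stand arm.tcp_to_tips ahead of it and the grasp point (between the pads) lies 159 mm ahead of it (arm.tcp_to_tips is the distance from the TCP to the fingertips, in m); z points along the fingers, y is the direction in which the jaws open and shut (so a half turn about z gives the same grasp; the last joint's range is limited). The gripper opens to 88 mm and grips with 3 to 60 N. Pads are 19 mm wide; open, the fingers measure 130 mm over their backs; the gripper's body (78 mm by 193 mm) begins 47 mm behind the grasp point.
Start: joints at [1.448, 0.359, 0.012, 0, -1.224, -0.288], TCP at [0.27, 0.619, 0.405] pointing down, gripper open.
Joint ranges: [-3.07, 3.07], [-1.43, 2.12], [-1.02, 1.25], [-3.03, 1.67], [-3.05, -0], [-3.03, 3.03]. Speed limits (rad/s): [2.39, 2.39, 3.01, 3.14, 3.14, 3.14].

### API

Orientations are given as [roll, pitch, yaw] about the fixed x, y, z axes, in that order (R = Rz(yaw) Ry(pitch) Rx(roll)).
In Python, from station import arm, cams, job_done, finder gives the robot as it stands.
- The arm moves only by the tool play_rows, never from a script. Its argument "targets" is a list that holds one entry, the list of rows, each a list of 4 numbers: the shift along the tool's x, y, z in m, then the turn about the tool's z in degrees. A call has 1 to 5 rows; each row is the pose to reach, as a shift and turn from the pose commanded when the call began, along the tool's axes at that moment; what a row does not reach only later rows make up. A row lasts 1/8 s, in which the tool goes at most 62.5 mm and 10.7 degrees, less where a joint would pass 70% of its speed; a pose out of reach is approached as far as the arm can. A call with a gripper value outside its range is refused whole. "grip" is the closure in counts, from 0 (fully open) to 255 (shut), set as the call begins (left out, the last holds). The fingers move at their own pace and stop on an object; "newtons" is the grip in N (left out, the last holds). Time passes only in rows, so rows that repeat a pose let the fingers close. It gives the time, the measured TCP pose, the force and the opening at its end, in the units of the state.
- arm.get_state(): the state, without advancing time (a new reading comes with each control period).
- cams.grab_frame(name): name is "side" or "top" or "wrist"; returns (picture, depth): 384x512x3 uint8, red, green, blue; 384x512 float32, m along the optical axis (not along the pixel's ray), 0 where there is no reading.
- cams.camera_params(name): a dict with "intrinsics" (3x3 intrinsics, pixels), "position" and "attitude" of the camera in the world. Camera axes: x right, y down, z forward; pixel columns grow to the right and rows downward; lengths in m; the calibration is good to about 2 mm. The wrist camera is an equidistant fisheye: a pixel r from the principal point sees the ray r / f radians off the axis. A picture is of the moment at which its call begins: read the wrist's pose just before it. camera_params takes no time and is no camera call; for the wrist camera it gives the pose at the moment of the call.
- job_done(): hands the job in, once; it reports no verdict.
Trained networks look in the newest picture that a camera, given by its name, has taken for a name from the list of things; names that differ only in an ending like _2 or _b are one class to them, and where a whole thing is asked for, a point or a joint stands for the part that bears it (a point fixed in the world has none). Each returns a list of dicts, best first, with "score" (0 to 1); they miss things now and then, are a little off and sometimes report something else, mostly with a low value. They report only what shows in the picture. A call takes as long as a camera call. They do not tell look-alikes from the thing itself.
- finder.find_in(camera, query): "xyz" ([x, y, z] in m, in world coordinates, good to about 4 mm: the middle of the surface that is visible of it).
- finder.masks_of(camera, query): "mask" (384x512 bool, what is visible of it).
The state is a dict: "t": time; "q": joint angles; "qd": joint speeds; "joint_efforts": joint torques, N m; "eef_pos": TCP position; "ee_rot": TCP orientation; "force": force on the tool from outside, world axes, zero at the start; "moment": the same for the moment, N m; "width": finger opening in m.
Only numpy, scipy, OpenCV 4.12 (cv2) and the standard library are available. Lean on these libraries where they do the work, as an engineer would, in place of code of your own. Each camera call takes 0.05 s, during which the arm holds its last target. There are 200 camera calls.

### The job

Somebody left the platform mixer switched on: first slide its speed slider fully back to the off stop. Then stand every loose specimen cup upright in a pocket of its own in the carrying tray, carry the loaded tray level by its handle onto the mixer's platform so that it sits flat inside the rim, slide the speed slider up to the pointer clip and leave it there for four seconds. Finally slide the slider fully back to off and carry the tray, cups and all, back down level onto the clear bench where it stood at first; do not shift the pointer clip or disturb the other things on the bench.

Things in the scene. Friction and masses are not known exactly. Their poses are not given: they have to be found in the camera images.
- platform (a point): centre of the top of the mixer's flat black rubber platform, 50 mm above the bench (z up; x and y along the mixer's axes). The mixer is a white box 176 (x) x 204 (y) x 46 mm with a low grey console 22 mm high and 66 mm deep along its -x side; it is fixed, but stands elsewhere at each start. Round the platform runs an aluminium rim, inside 162 (x) x 190 (y) mm, 8 mm higher than the platform, 5 mm thick
- slider_grip (a point): grip point of the black slider, 28 mm up the slider's upright block (28 mm along mixer x, 20 mm along mixer y, 40 mm high, top 12 mm above this point, foot 28 mm below it). It slides along mixer y on a track on the console, 126 mm in front (-x) of the platform's centre; the aluminium track is 36 mm wide and its top 30 mm above the bench; a white line across its top marks its middle. Axes are the mixer's axes
- slider (a joint): position of the speed slider in m: 0 = off stop, at the mixer's -y end of the track (60 mm to the -y side of the platform's centre), grows towards mixer +y up to 0.12; friction about 1.5 N, stays where it is left
- pointer_tip (a point): middle of the top of the small dark pointer clip (about 10 mm wide, 6 mm high, top 30 mm above the bench) on the white scale beside the track, on the platform side, 27 mm from the slider's line. The slider is set when its middle is level with this point along mixer y. Not to be moved
- pointer (a joint): position of the pointer clip in m, on the same scale as the slider joint (equal values = slider set at the pointer)
- tray_base (a point): centre of the underside of the carrying tray: grey tray 148 (x) x 176 (y) mm, walls 22 mm high and 4 mm thick, floor 4 mm thick; one wall across x = 0 and one along y = 0 (4 mm thick, as high as the outer walls) part it into four pockets, each 68 (x) x 82 (y) mm, with centres at x = +-36, y = +-43 mm from here. Mass about 0.4 kg empty
- tray_handle (a point): middle of the tray's straight black bar handle, 89 mm above the tray's underside: bar 14 mm wide (tray x), 18 mm high, running along tray y over the whole tray on an upright at each end; underside of the bar 80 mm above the tray's underside, so that cups stand under and beside it
- cup_a_mid (a point): centre, half-way up, of a specimen cup standing on the bench: 56 mm high (underside 28 mm below this point), white screw lid 52 mm across the top 12 mm, body 45 mm across below it; about 60 g; may be absent
- cup_b_mid (a point): centre, half-way up, of a specimen cup standing on the bench: 56 mm high (underside 28 mm below this point), white screw lid 52 mm across the top 12 mm, body 45 mm across below it; about 60 g; may be absent
- cup_c_mid (a point): centre, half-way up, of a specimen cup standing on the bench: 56 mm high (underside 28 mm below this point), white screw lid 52 mm across the top 12 mm, body 45 mm across below it; about 60 g; may be absent
- cup_d_mid (a point): centre, half-way up, of a specimen cup standing on the bench: 56 mm high (underside 28 mm below this point), white screw lid 52 mm across the top 12 mm, body 45 mm across below it; about 60 g; may be absent
- tray: the carrying tray; the same origin and axes as point tray_base
- slides: bystander: closed dark green slide box, 95 x 110 x 34 mm, origin at the centre of its underside; leave alone
- glass_carton: bystander: small flat white carton, 46 x 48 x 18 mm, origin at the centre of its underside; leave alone
- rack: bystander: empty blue tube rack, 47 x 137 x 59 mm, origin at the centre of its underside; leave alone
Mind the look-alikes: they are no part of the job. Leave any purple look-alike of the part that bears cup_b_mid alone.

How it is judged:
By the outcome, as a careful person would: the job done as asked, in the order asked, and still so for the second after the job is handed in, with the robot touching nothing.
Of cup_a, cup_b, cup_c, cup_d only 2 to 4 are there at a start; the rules pass over those that are not, and their reading is None.
At some moment in a run one of cup_a, cup_b, cup_c, cup_d may be knocked a few centimetres aside while the robot is not near it.
It also fails if it takes over 210 s, if anything falls off the work surface, if the arm or the gripper's body presses on something with over 40 N, if the wrist force passes 120 N, or if a joint passes its speed limit or range.

## Working session

There is one attempt and no reset: what is moved stays moved. The work goes in short steps, Python scripts to look and compute and a tool call to move; the robot and the scene stay as the last step left them, time stands still between calls to the robot, and variables do not carry over. Pictures are saved under pics/ and viewed, about 12 in all and at most 16, crops included, and the job is handed in when it is done.

Besides the shell and the picture viewer there is one more tool, called in YAML: its name, and indented under it one key for each argument. play_rows: Moves the arm, as the interface text tells. Its arguments: {"type":"object","properties":{"targets":{"type":"array","items":{"type":"array","items":{"type":"array","items":{"type":"number"}}}},"grip":{"type":"number"},"newtons":{"type":"number"}},"required":["targets"]}

```bash
ls; mkdir -p pics; cat > h.py <<'E'
import numpy as np, cv2
from station import arm, cams, job_done, finder
from scipy.spatial.transform import Rotation as R
def cp(n):
    p=cams.camera_params(n); a=np.array(p["attitude"],float)
    M=a if a.shape==(3,3) else R.from_euler('xyz',a).as_matrix()
    return np.array(p["intrinsics"]),np.array(p["position"]),M
def cloud(n):
    K,p,M=cp(n); im,d=cams.grab_frame(n)
    v,u=np.mgrid[0:384,0:512]
    if n!="wrist":
        r=np.stack([(u-K[0,2])/K[0,0],(v-K[1,2])/K[1,1],np.ones_like(d)],-1)
    else:
        a=(u-K[0,2])/K[0,0]; b=(v-K[1,2])/K[1,1]; t=np.hypot(a,b)+1e-9
        r=np.stack([a/t*np.tan(t),b/t*np.tan(t),np.ones_like(d)],-1)
    W=(r*d[...,None])@M.T+p
    W[d==0]=np.nan
    return im,W
def save(im,f): cv2.imwrite('pics/'+f,cv2.resize(im[...,::-1],(768,576)))
E
python3 - <<'E'
from h import *
print(arm.get_state(), arm.tcp_to_tips)
for n in("top","side"):
    print(n,cams.camera_params(n))
    im,W=cloud(n); np.savez('/tmp/'+n+'.npz',im=im,W=W); save(im,n+'0.png')
    for q in("platform","slider_grip","pointer_tip","tray_base","tray_handle","tray","cup_a_mid","slides","glass_carton","rack"):
        print(n,q,[(round(r['score'],2),np.round(r['xyz'],3).tolist()) for r in finder.find_in(n,q)][:6])
print(cams.camera_params("wrist"))
E
```

```text
pics
{'t': 0.0, 'q': array([ 1.44811700e+00,  3.59347437e-01,  1.10466633e-02, -3.12643153e-04,
       -1.22409669e+00, -2.88093371e-01]), 'qd': array([-7.71972657e-05, -7.49849455e-04,  5.91524063e-04, -1.51634117e-03,
       -5.08365558e-04,  4.88604955e-04]), 'joint_efforts': array([ 6.22399966e-04, -5.82716167e+01,  2.93058211e+01,  6.99704155e+00,
        7.15020869e-03, -1.42699992e-04]), 'eef_pos': array([0.26947261, 0.61865657, 0.40374941]), 'ee_rot': array([ 3.13997399e+00, -1.73167830e-04, -4.10879029e-01]), 'force': array([-0.83942067, -0.17340853, -0.58842002]), 'moment': array([-0.02099349,  0.01626787,  0.03223696]), 'width': 0.08764039665963506} 0.1781
top {'intrinsics': array([[377.53280918,   0.        , 254.23545476],
       [  0.        , 377.53280918, 183.77328443],
       [  0.        ,   0.        ,   1.        ]]), 'position': array([ 0.37499112, -0.02948887,  1.43060734]), 'attitude': array([-2.97677107,  0.00645229, -1.55872354])}
top platform [(0.76, [0.517, 0.224, 0.049]), (0.55, [0.687, -0.009, 0.058])]
top slider_grip [(0.54, [0.426, 0.24, 0.072])]
top po
[... 756 characters left out ...]
se [(0.65, [0.53, -0.253, 0.005])]
side tray_handle [(0.62, [0.535, -0.252, 0.005]), (0.33, [0.49, 0.447, 0.057])]
side tray [(0.96, [0.53, -0.25, 0.002])]
side cup_a_mid [(0.75, [0.604, -0.04, 0.05])]
side slides [(0.57, [0.492, -0.484, 0.034])]
side glass_carton [(0.75, [0.683, -0.018, 0.053]), (0.65, [0.408, -0.435, 0.021]), (0.16, [0.603, -0.041, 0.05])]
side rack [(0.79, [0.49, 0.447, 0.053])]
{'intrinsics': array([[297.31863964,   0.        , 256.06524012],
       [  0.        , 297.31863964, 190.93447251],
       [  0.        ,   0.        ,   1.        ]]), 'position': array([0.33170101, 0.59213466, 0.38499242]), 'attitude': array([ 2.88610382e+00, -1.45422701e-03, -1.98116497e+00])}
```

View pics/top0.png

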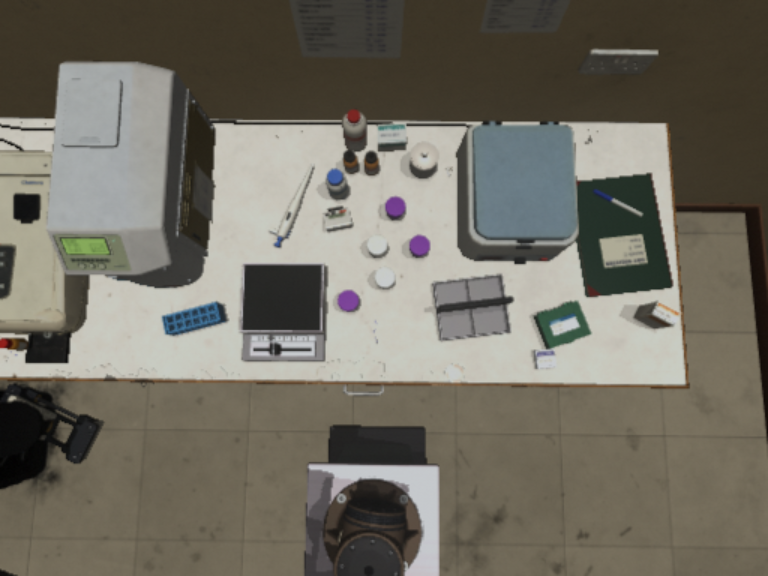

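View pics/side0.png

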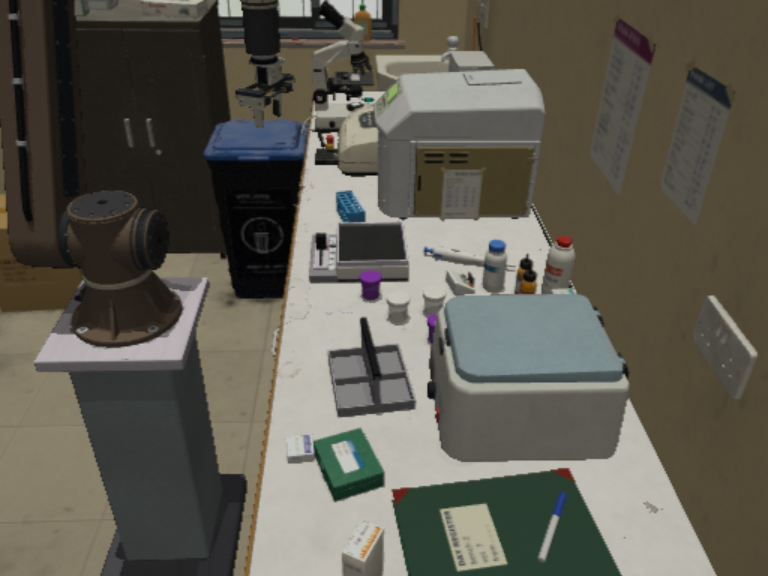

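The top picture shows the white cups at (377,245) and (385,277), with purple look-alikes at (395,207), (419,245) and (348,300). The tray is at (472,307), the mixer at (284,300) and the slider at (275,349). The pointer is too small to make out. Next I measure the poses.

```bash
cat > m.py <<'E'
from h import *
def rect(P):
    (c,s,a)=cv2.minAreaRect(P[:,:2].astype(np.float32)*1000); return np.round(c,1),np.round(s,1),round(a,2)
E
python3 - <<'E'
from m import *
z=np.load('/tmp/top.npz'); im,W=z['im'],z['W']
hsv=cv2.cvtColor(im,cv2.COLOR_RGB2HSV)
v,u=np.mgrid[0:384,0:512]
def box(a,b,c,d): return (u>a/1.5)&(u<c/1.5)&(v>b/1.5)&(v<d/1.5)
def pr(n,m,lo,hi):
    P=W[m&(W[...,2]>lo)&(W[...,2]<hi)]
    k=cv2.minAreaRect(P[:,:2].astype(np.float32)*1000)
    print(n,len(P),rect(P),P.mean(0).round(4),np.median(P[:,2]).round(4))
pr('bench',box(350,330,420,370),-.05,.05)
pr('mixer',box(220,250,345,340),.04,.07)
pr('platf',box(220,250,345,340)&(hsv[...,2]<70),.04,.07)
pr('slider',box(255,335,300,362)&(hsv[...,2]<80),.045,.09)
pr('tray',box(420,265,525,350),.008,.035)
pr('handle',box(420,265,525,350),.06,.12)
pr('cup1',box(360,230,395,260),.045,.07)
pr('cup2',box(370,260,402,290),.045,.07)
for n,b in(('p1',(382,194,408,220)),('p2',(405,232,432,258)),('p3',(335,287,362,313)),('box',(525,290,600,350)),('fridge',(450,110,580,270)),('green',(575,165,680,300)),('wb',(408,140,440,178)),('rack',(160,295,226,340)),('tools',(320,203,356,232))):
    pr(n,box(*b),.01,.3)
E
```

```text
bench 1193 (array([423.9, -28.2]), array([ 93.7, 170.6]), 0.69) [ 0.4235 -0.0282 -0.0006] -0.0006
mixer 2627 (array([549.3, 225.2]), array([171.9, 303.2]), 0.63) [0.5485 0.2225 0.0501] 0.0497
platf 2187 (array([549.4, 250.8]), array([157.6, 252.2]), 0.64) [0.5486 0.2278 0.0492] 0.0491
slider 39 (array([421.9, 237.8]), array([24.9, 19.4]), 1.35) [0.4227 0.2356 0.0652] 0.0683
tray 397 (array([ 529.1, -231.4]), array([191.6, 207.4]), 4.01) [ 0.537  -0.2446  0.0167] 0.0175
handle 210 (array([ 534.8, -243. ]), array([ 14.2, 174.7]), 7.44) [ 0.5342 -0.2421  0.0962] 0.0968
cup1 152 (array([684.2,  -6.6]), array([50.5, 48.6]), 0.98) [ 0.6838 -0.0057  0.0544] 0.0545
cup2 154 (array([601.3, -26.2]), array([49.1, 48.2]), 0.95) [ 0.6017 -0.0257  0.0546] 0.0544
p1 158 (array([782.4, -50.6]), array([49.7, 49. ]), 0.67) [ 0.7816 -0.0501  0.0526] 0.0543
p2 160 (array([ 685.2, -111.2]), array([48.7, 51. ]), 89.77) [ 0.6831 -0.1111  0.0534] 0.0545
p3 158 (array([544.6,  65. ]), array([49.3, 48.1]), 0.03) [0.5439 0.0637 0.0544] 0.0543
box 807 (array([ 499.1, -481.9]), array([ 99.1, 203.2]), 23.07) [ 0.4935 -0.4668  0.0323] 0.0332
fridge 7557 (array([ 840. , -365.5]), array([341.6, 408.5]), 89.9) [ 0.7973 -0.3287  0.1714] 0.1989
green 4295 (array([ 722.1, -592.1]), array([301.6, 280.1]), 7.25) [ 0.7211 -0.6231  0.0287] 0.0267
wb 360 (array([ 908.8, -122.2]), array([69.9, 69.8]), 88.71) [ 0.9019 -0.1205  0.0687] 0.0766
rack 486 (array([496.3, 445.1]), array([ 47. , 139.2]), 15.75) [0.4962 0.4435 0.046 ] 0.0511
tools 224 (array([760.9,  98.5]), array([55.1, 67.7]), 12.01) [0.7569 0.0976 0.0233] 0.0236
```

```bash
cat > g.py <<'E'
import sys
from h import *
# usage: g.py x y zgrasp yawdeg [x y z yaw ...]: shifts in tool axes, chained from the present pose
s=arm.get_state(); p=np.array(s["eef_pos"]); yaw=s["ee_rot"][2]
print("grasp",(p-[0,0,.159]).round(4),"yaw",np.degrees(yaw).round(2),"rp",np.degrees(s["ee_rot"][:2]).round(2),"t",round(s["t"],2),"w",round(s["width"],4),"F",np.round(s["force"],1))
a=list(map(float,sys.argv[1:]))
for i in range(0,len(a),4):
    g=np.array(a[i:i+3])+[0,0,.159]; d=g-p; c,n=np.cos(yaw),np.sin(yaw)
    y2=np.radians(a[i+3])
    print("  shift",np.round([c*d[0]+n*d[1], n*d[0]-c*d[1], -d[2]],4).tolist(),"turn",round(-np.degrees((y2-yaw+np.pi)%(2*np.pi)-np.pi),2),"rows>=",np.ceil(max(np.linalg.norm(d)/.0625,abs(np.degrees(y2-yaw))/10.7)))
    p,yaw=g,y2
E
python3 g.py 0.42 0.224 0.24 0
```

```text
grasp [0.2696 0.6188 0.2456] yaw -23.54 rp [180.   0.] t 1.1 w 0.0876 F [ 0.  -1.1 -0.1]
  shift [0.2956, 0.3019, 0.0056] turn -23.54 rows>= 7.0
```

play_rows:
  targets:
    - [[0.06,0.058,0,-5],[0.118,0.116,0,-10],[0.176,0.174,0,-15],[0.232,0.23,0,-20],[0.26,0.25,0,-23.5]]

```text
t: 1.72
eef_pos: [0.3884, 0.3278, 0.4051]
ee_rot: [-3.141, -0.001, 0.002]
force: [0.5, 0.3, 0.8]
width: 0.0878
```

```bash
python3 g.py 0.42 0.224 0.24 0
```

```text
grasp [0.3884 0.3278 0.2461] yaw 0.14 rp [-1.7996e+02 -3.0000e-02] t 1.73 w 0.0878 F [0.5 0.3 0.8]
  shift [0.0313, 0.1038, 0.0061] turn 0.14 rows>= 2.0
```

play_rows:
  targets:
    - [[0.015,0.05,0,0],[0.02,0.08,0,0],[0.02,0.08,0,0],[0.02,0.08,0,0]]

```text
t: 2.22
eef_pos: [0.4082, 0.2499, 0.4049]
ee_rot: [-3.141, -0.0, -0.001]
force: [0.3, 1.3, 0.0]
width: 0.0876
```

```bash
python3 g.py 0.42 0.224 0.24 0; python3 - <<'E'
from h import *
im,W=cloud("wrist"); np.savez('/tmp/w1.npz',im=im,W=W); save(im,'w1.png')
for q in("platform","slider_grip","pointer_tip"):
    print(q,[(round(r['score'],2),np.round(r['xyz'],3).tolist()) for r in finder.find_in("wrist",q)][:6])
E
```

```text
grasp [0.4082 0.2499 0.2459] yaw -0.06 rp [-1.7996e+02 -3.0000e-02] t 2.23 w 0.0876 F [0.3 1.3 0. ]
  shift [0.0118, 0.0258, 0.0059] turn -0.06 rows>= 1.0
platform [(0.61, [0.514, 0.23, 0.049])]
slider_grip [(0.79, [0.426, 0.239, 0.07])]
pointer_tip [(0.62, [0.453, 0.253, 0.032])]
```

View pics/w1.png

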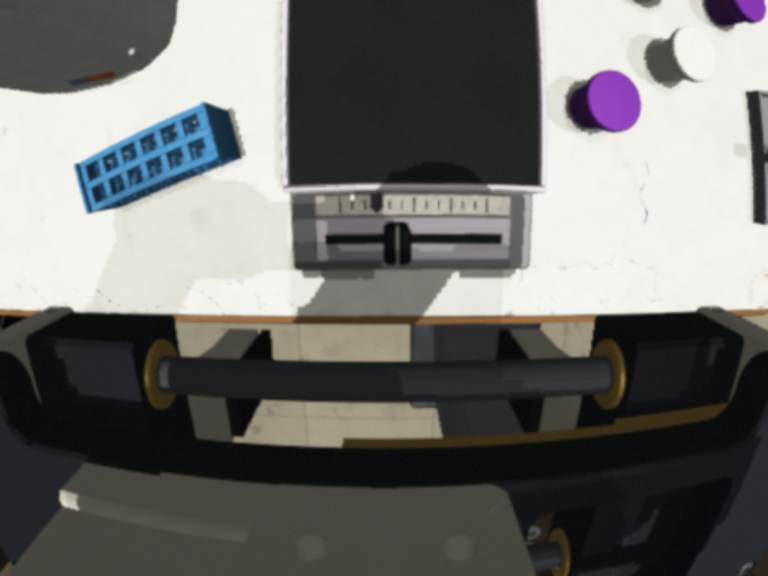

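The wrist picture shows the slider at (398,243), the dark pointer clip at (377,200), the scale between them, and the platform rim's front edge at v≈188, u 285–543.

```bash
python3 - <<'E'
from m import *
z=np.load('/tmp/w1.npz'); im,W=z['im'],z['W']
g=cv2.cvtColor(im,cv2.COLOR_RGB2GRAY); v,u=np.mgrid[0:384,0:512]
def box(a,b,c,d): return (u>a/1.5)&(u<c/1.5)&(v>b/1.5)&(v<d/1.5)
P=W[box(365,188,392,212)&(g<60)]; print('ptr',len(P),P.mean(0).round(4),P.min(0).round(4),P.max(0).round(4))
P=W[box(375,215,420,270)&(W[...,2]>.06)]; print('sl',len(P),rect(P),P.mean(0).round(4))
m=box(260,0,560,190)&(W[...,2]>.04)&(W[...,2]<.07); P=W[m]; print('mix',rect(P),P[:,1].min(),P[:,1].max(),P[:,0].min())
m=box(260,0,560,186)&(g<60)&(W[...,2]>.04)&(W[...,2]<.056); P=W[m]; print('plat',rect(P),P.min(0),P.max(0))
for r in(20,40,60,80,100,115): 
  q=W[r][m[r]]; print(r,q[:,0].mean().round(4),q[:,1].min().round(4),q[:,1].max().round(4),((q[:,1].min()+q[:,1].max())/2).round(4))
for yy in range(.14.__class__(0) if 0 else 0,1): pass
m=box(285,190,540,275)&(W[...,2]>.012)&(W[...,2]<.05); P=W[m]; print('console',rect(P),P.min(0),P.max(0))
z=np.load('/tmp/top.npz'); im,W=z['im'],z['W']; g=cv2.cvtColor(im,cv2.COLOR_RGB2GRAY)
m=box(220,250,345,345)&(W[...,2]>.035)&(W[...,2]<.075)
for r in range(180,226,5):
  q=W[r][m[r]]; print(r,q[:,0].mean().round(4),q[:,1].min().round(4),q[:,1].max().round(4),((q[:,1].min()+q[:,1].max())/2).round(4))
E
```

```text
ptr 71 [nan nan nan] [nan nan nan] [nan nan nan]
sl 440 (array([424. , 240.2]), array([19.7, 26.7]), 89.97) [0.4243 0.2407 0.0701]
mix (array([540.7, 227.2]), array([154.2, 202.6]), 1.26) 0.12672180016624024 0.3280084177796944 0.4632406452053471
plat (array([543.9, 226.8]), array([150.3, 190.7]), 0.47) [0.46876596 0.1309371  0.04715145] [0.61986658 0.32271694 0.05354611]
20 0.5888 0.1334 0.322 0.2277
40 0.564 0.1327 0.3215 0.2271
60 0.5401 0.132 0.3207 0.2264
80 0.5168 0.1324 0.3208 0.2266
100 0.4939 0.132 0.321 0.2265
115 0.4768 0.1317 0.3215 0.2266
console (array([429. , 226.4]), array([ 67.9, 204.1]), 0.54) [0.39453794 0.12415458 0.01731381] [0.46383091 0.3286853  0.04990181]
180 0.6162 0.1256 0.323 0.2243
185 0.5974 0.1244 0.322 0.2232
190 0.5786 0.1246 0.3221 0.2234
195 0.5599 0.0744 0.3242 0.1993
200 0.5413 0.0737 0.3216 0.1976
205 0.5229 0.0737 0.3227 0.1982
210 0.5043 0.1245 0.376 0.2503
215 0.486 0.1245 0.3208 0.2226
220 0.4672 0.1245 0.3236 0.224<stdin>:16: RuntimeWarning: Mean of empty slice.
  ret = ret.dtype.type(ret / rcount)
Traceback (most recent call last):
ValueError: zero-size array to reduction operation minimum which has no identity
```

```bash
python3 - <<'E'
from m import *
z=np.load('/tmp/w1.npz'); im,W=z['im'],z['W']
g=cv2.cvtColor(im,cv2.COLOR_RGB2GRAY); v,u=np.mgrid[0:384,0:512]
def box(a,b,c,d): return (u>a/1.5)&(u<c/1.5)&(v>b/1.5)&(v<d/1.5)
P=W[box(367,192,388,210)&(g<60)];P=P[~np.isnan(P[:,0])]; print('ptr',len(P),np.median(P,0).round(4),P.min(0).round(4),P.max(0).round(4))
P=W[box(377,222,420,265)&(g<70)&(W[...,2]>.06)]; print('sl',P[:,1].min(),P[:,1].max())
E
python3 g.py 0.424 0.239 0.1 0.5 0.424 0.239 0.058 0.5
```

```text
ptr 65 [0.4533 0.2571 0.0306] [0.4471 0.2524 0.029 ] [0.4592 0.2608 0.0322]
sl 0.2315636861367662 0.25005680358972004
grasp [0.408  0.2505 0.2455] yaw 0.02 rp [1.7999e+02 1.0000e-02] t 2.42 w 0.0876 F [-0.4  0.6 -0.4]
  shift [0.016, 0.0115, 0.1455] turn -0.48 rows>= 3.0
  shift [0.0, 0.0, 0.042] turn -0.0 rows>= 1.0
```

play_rows:
  targets:
    - [[0.016,0.0115,0.05,-0.5],[0.016,0.0115,0.1,-0.5],[0.016,0.0115,0.145,-0.5],[0.016,0.0115,0.187,-0.5],[0.016,0.0115,0.1875,-0.5]]
  grip: 40

```text
t: 3.05
eef_pos: [0.4232, 0.2378, 0.2146]
ee_rot: [3.136, 0.004, 0.008]
force: [-0.0, 0.5, 1.1]
width: 0.0739
```

play_rows:
  targets:
    - [[0,0,0,0],[0,0,0,0],[0,0,0,0],[0,0,0,0],[0,0,0,0]]
  grip: 255
  newtons: 8

```text
t: 3.68
eef_pos: [0.4241, 0.2383, 0.2175]
ee_rot: [-3.141, -0.0, 0.008]
force: [0.1, -0.7, 0.7]
width: 0.0293
```

```bash
python3 g.py 0.424 0.165 0.058 0.5
```

```text
grasp [0.4241 0.2383 0.0585] yaw 0.46 rp [-1.7997e+02 -3.0000e-02] t 3.67 w 0.0293 F [ 0.1 -0.7  0.7]
  shift [-0.0007, 0.0733, 0.0005] turn -0.04 rows>= 2.0
```

Still closing; then I slide towards off.

play_rows:
  targets:
    - [[0,0,0,0],[0,0,0,0],[0,0,0,0]]

```text
t: 4.05
eef_pos: [0.4242, 0.2384, 0.2173]
ee_rot: [-3.141, -0.0, 0.008]
force: [-0.9, 1.7, 2.8]
width: 0.0199
```

play_rows:
  targets:
    - [[0,0.02,0,0],[0,0.045,0,0],[0,0.062,0,0],[0,0.066,0,0],[0,0.066,0,0]]

```text
t: 4.68
eef_pos: [0.4248, 0.1719, 0.2173]
ee_rot: [3.141, 0.0, 0.008]
force: [0.2, -1.8, 5.3]
width: 0.0199
```

play_rows:
  targets:
    - [[0,0.003,0,0],[0,0.006,0,0],[0,0.008,0,0],[0,0.008,0,0]]

```text
t: 5.18
eef_pos: [0.4248, 0.1656, 0.2173]
ee_rot: [-3.14, -0.001, 0.008]
force: [-4.1, 6.7, 4.2]
width: 0.0198
```

play_rows:
  targets:
    - [[0,0.002,0,0],[0,0.002,0,0]]

```text
t: 5.42
eef_pos: [0.4248, 0.1647, 0.2173]
ee_rot: [-3.137, -0.002, 0.008]
force: [-9.0, 14.7, 2.8]
width: 0.0206
```

```bash
python3 g.py
```

```text
grasp [0.4248 0.1647 0.0583] yaw 0.48 rp [-1.7975e+02 -9.0000e-02] t 5.42 w 0.0206 F [-9.  14.7  2.8]
```

play_rows:
  targets:
    - [[0,0,0,0],[0,0,0,0],[0,0,-0.04,0],[0,0,-0.1,0],[0,0,-0.15,0]]
  grip: 60

```text
t: 6.05
eef_pos: [0.4245, 0.1619, 0.369]
ee_rot: [3.141, 0.0, 0.008]
force: [1.6, 1.2, 0.9]
width: 0.0642
```

```bash
python3 g.py 0.56 -0.02 0.21 0; cat > cups.py <<'E'
from m import *
import sys
def cups(n="top"):
    im,W=cloud(n); h=cv2.cvtColor(im,cv2.COLOR_RGB2HSV)
    z=W[...,2]
    m=((z>.048)&(z<.075)&(W[...,0]>.35)&(W[...,0]<.86)&(W[...,1]>-.4)&(W[...,1]<.4)).astype(np.uint8)
    k,L,st,c=cv2.connectedComponentsWithStats(m,connectivity=4)
    for i in range(1,k):
        P=W[L==i]
        if 60<len(P)<3000:
            hs=np.median(h[L==i],0)
            (cx,cy),r=cv2.minEnclosingCircle(P[:,:2].astype(np.float32))
            print(n,'purple' if hs[1]>100 else 'white',len(P),'mean',P.mean(0).round(4),'rect',rect(P),'r',round(r,4))
    return im,W
if __name__=="__main__":
    im,W=cups("top"); np.savez('/tmp/top2.npz',im=im,W=W)
    P=W[195:245,150:225]; h=cv2.cvtColor(im,cv2.COLOR_RGB2GRAY)[195:245,150:225]
    Q=P[(P[...,2]>.055)&(P[...,2]<.09)&(P[...,0]<.45)&(P[...,0]>.39)&(h<80)]; print('slider',len(Q),Q.mean(0).round(4) if len(Q) else '', rect(Q) if len(Q)>3 else '')
E
python3 cups.py
```

```text
grasp [0.4245 0.1619 0.21  ] yaw 0.46 rp [1.7997e+02 1.0000e-02] t 6.05 w 0.0642 F [1.6 1.2 0.9]
  shift [0.134, 0.183, -0.0] turn 0.46 rows>= 4.0
top white 121 mean [ 0.7059 -0.2435  0.0619] rect (array([ 729.8, -236.5]), array([246.5,  91.6]), 32.09) r 0.1234
top purple 143 mean [ 0.7832 -0.0497  0.0546] rect (array([782.9, -50.5]), array([49.2, 48.9]), 89.22) r 0.0264
top white 152 mean [ 0.6833 -0.0056  0.0553] rect (array([683.9,  -6.6]), array([51.6, 48.6]), 1.05) r 0.0263
top purple 156 mean [ 0.6836 -0.1111  0.0547] rect (array([ 685.6, -111.2]), array([48.9, 50.6]), 89.35) r 0.0267
top white 1184 mean [0.5745 0.2142 0.0515] rect (array([554.8, 225.5]), array([159.8, 201.7]), 0.72) r 0.1235
top white 153 mean [ 0.6016 -0.0258  0.055 ] rect (array([602.2, -24.9]), array([50.2, 47.7]), 43.45) r 0.0262
top purple 156 mean [0.5439 0.0638 0.0551] rect (array([544.4,  65.1]), array([48.9, 48.1]), 0.64) r 0.026
slider 17 [0.4231 0.1566 0.0652] (array([423.8, 156.4]), array([ 7.3, 23.5]), 74.0)
```

play_rows:
  targets:
    - [[0.037,0.05,0,0.4],[0.073,0.1,0,0.4],[0.108,0.15,0,0.4],[0.134,0.183,0,0.4],[0.134,0.183,0,0.4]]

```text
t: 6.72
eef_pos: [0.5612, -0.0221, 0.3657]
ee_rot: [3.141, 0.002, -0.003]
force: [-0.6, 0.0, -0.5]
width: 0.0669
```

play_rows:
  targets:
    - [[0,0,0,0],[0,0,0,0]]

```text
t: 6.98
eef_pos: [0.5597, -0.019, 0.3671]
ee_rot: [-3.142, 0.0, 0.002]
force: [-0.2, -0.1, -0.1]
width: 0.0675
```

```bash
python3 -c "
from cups import *
im,W=cups('wrist'); save(im,'w2.png')"; python3 g.py 0.6016 -0.0257 0.12 0 0.6016 -0.0257 0.052 0
```

```text
wrist white 1664 mean [ 0.7009 -0.2207  0.0617] rect (array([ 684.2, -255.5]), array([190.3,  72.1]), 49.26) r 0.0953
wrist white 2124 mean [ 0.6835 -0.0038  0.0557] rect (array([683.8,  -3.4]), array([51.1, 51.8]), 47.97) r 0.0265
wrist purple 1942 mean [ 0.6832 -0.1082  0.0557] rect (array([ 683.7, -109.3]), array([51.7, 51.2]), 87.94) r 0.0264
wrist white 2127 mean [ 0.6026 -0.0237  0.0559] rect (array([602. , -23.6]), array([50.4, 51.2]), 45.48) r 0.0263
wrist purple 1809 mean [0.545  0.0642 0.0555] rect (array([544.6,  65.4]), array([50.4, 51.6]), 0.62) r 0.0265
wrist white 90 mean [ 0.5473 -0.3235  0.0593] rect (array([ 546.7, -323. ]), array([ 5.2, 11.2]), 71.06) r 0.0056
grasp [ 0.5597 -0.0189  0.2083] yaw 0.14 rp [-180.   -0.] t 7.03 w 0.0669 F [ 0.2 -0.3  0.3]
  shift [0.0419, 0.0069, 0.0883] turn 0.14 rows>= 2.0
  shift [0.0, 0.0, 0.068] turn -0.0 rows>= 2.0
```

View pics/w2.png

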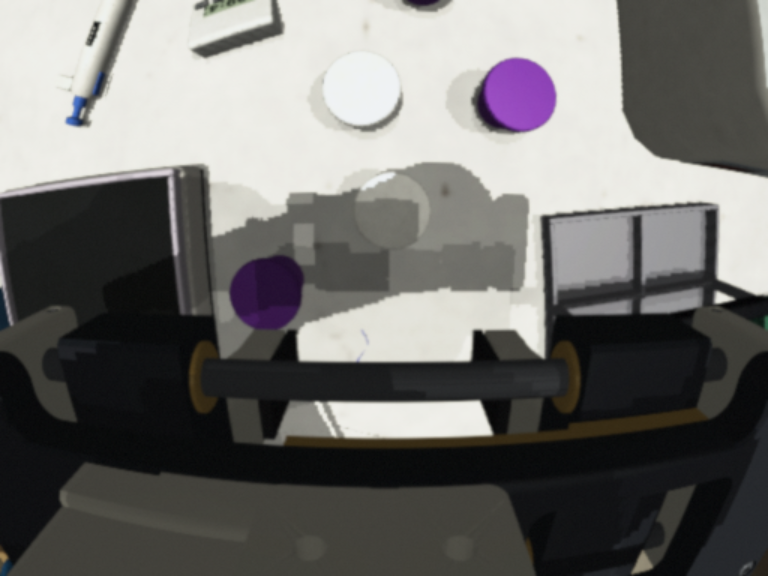

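The white cups are at (361,90) and, in shadow, (392,210). The rest are purple. I pick the near one, at (0.602,-0.0245).

play_rows:
  targets:
    - [[0.03,0.004,0.04,0],[0.042,0.0055,0.08,0],[0.042,0.0055,0.12,0],[0.042,0.0055,0.155,0],[0.042,0.0055,0.156,0]]
  grip: 40

```text
t: 7.65
eef_pos: [0.6009, -0.0246, 0.209]
ee_rot: [3.14, 0.005, 0.002]
force: [0.1, 0.6, 0.0]
width: 0.0739
```

play_rows:
  targets:
    - [[0,0,0,0],[0,0,0,0],[0,0,0,0],[0,0,0,0],[0,0,0,0]]
  grip: 255
  newtons: 12

```text
t: 8.28
eef_pos: [0.6028, -0.0249, 0.2127]
ee_rot: [-3.141, -0.003, 0.002]
force: [-1.4, 1.7, 7.2]
width: 0.0512
```

play_rows:
  targets:
    - [[0,0,0,0],[0,0,-0.01,0],[0,0,-0.05,0],[0,0,-0.1,0],[0,0,-0.14,0]]

```text
t: 8.9
eef_pos: [0.602, -0.0253, 0.3538]
ee_rot: [-3.141, -0.001, 0.001]
force: [0.5, 1.3, -0.8]
width: 0.0509
```

```bash
python3 g.py; python3 cups.py
```

```text
grasp [ 0.602  -0.0253  0.1948] yaw 0.06 rp [-1.7999e+02 -8.0000e-02] t 8.9 w 0.0509 F [ 0.5  1.3 -0.8]
top white 122 mean [ 0.7055 -0.2442  0.0621] rect (array([ 729.8, -236.8]), array([246.2,  92.5]), 32.42) r 0.1232
top white 218 mean [0.5505 0.1406 0.0525] rect (array([536.4, 145.7]), array([143.9,  42.1]), 1.56) r 0.0721
top purple 154 mean [0.5435 0.0635 0.0545] rect (array([544.6,  64.9]), array([49. , 48.1]), 0.51) r 0.0261
slider 0
```

```bash
python3 - <<'E'
import numpy as np
W=np.load('/tmp/top.npz')['W']
for lo in(.02,.06,.1,.14,.18): 
    P=W[(W[...,2]>lo)&(W[...,2]<lo+.04)&(W[...,1]<-.15)&(W[...,1]>-.45)&(W[...,0]>.6)]
    print(lo,len(P),np.percentile(P[:,0],[1,5]).round(3))
E
python3 g.py 0.5007 -0.2905 0.18 7.4 .5007 -.2905 .059 7.4
```

```text
0.02 562 [0.604 0.65 ]
0.06 779 [0.637 0.648]
0.1 750 [0.652 0.655]
0.14 1307 [0.656 0.658]
0.18 5585 [0.67  0.681]
grasp [ 0.6033 -0.0253  0.2006] yaw 0.12 rp [-179.98   -0.51] t 8.95 w 0.0516 F [ 2.4 -0.1  6.1]
  shift [-0.1032, 0.265, 0.0206] turn -7.28 rows>= 5.0
  shift [0.0, 0.0, 0.121] turn -0.0 rows>= 2.0
```

play_rows:
  targets:
    - [[-0.02,0.052,0,-2],[-0.041,0.106,0,-4],[-0.062,0.16,0,-6],[-0.083,0.214,0,-7.3],[-0.103,0.265,0,-7.3]]

```text
t: 9.57
eef_pos: [0.4983, -0.2919, 0.3516]
ee_rot: [3.141, -0.0, 0.129]
force: [1.9, -0.1, -0.2]
width: 0.0505
```

play_rows:
  targets:
    - [[0,0,0,0],[0,0,0,0],[0,0,0,0]]

```text
t: 9.95
eef_pos: [0.4998, -0.2894, 0.3513]
ee_rot: [-3.142, -0.0, 0.13]
force: [-0.6, 0.7, -0.2]
width: 0.0511
```

```bash
python3 g.py .5007 -.2905 .059 7.4; python3 -c "
from m import *
im,W=cloud('wrist'); np.savez('/tmp/w3.npz',im=im,W=W); save(im,'w3.png')
z=W[...,2]; ok=(W[...,0]>.4)&(W[...,0]<.64)&(W[...,1]>-.36)&(W[...,1]<-.12)
for lo,hi in((.085,.105),(.013,.028),(.002,.009)):
  P=W[ok&(z>lo)&(z<hi)]; print(lo,len(P),rect(P))
"
```

```text
grasp [ 0.4998 -0.2894  0.1923] yaw 7.43 rp [-1.8e+02 -1.0e-02] t 9.95 w 0.0511 F [-0.6  0.7 -0.2]
  shift [0.0007, 0.0012, 0.1333] turn 0.03 rows>= 3.0
0.085 3770 (array([ 553.7, -273.3]), array([ 79.5, 236.5]), 30.87)
0.013 3086 (array([ 534.6, -242.1]), array([148.9, 176.6]), 7.61)
0.002 14679 (array([ 536. , -239.2]), array([203.9, 236.8]), 0.8)
```

View pics/w3.png

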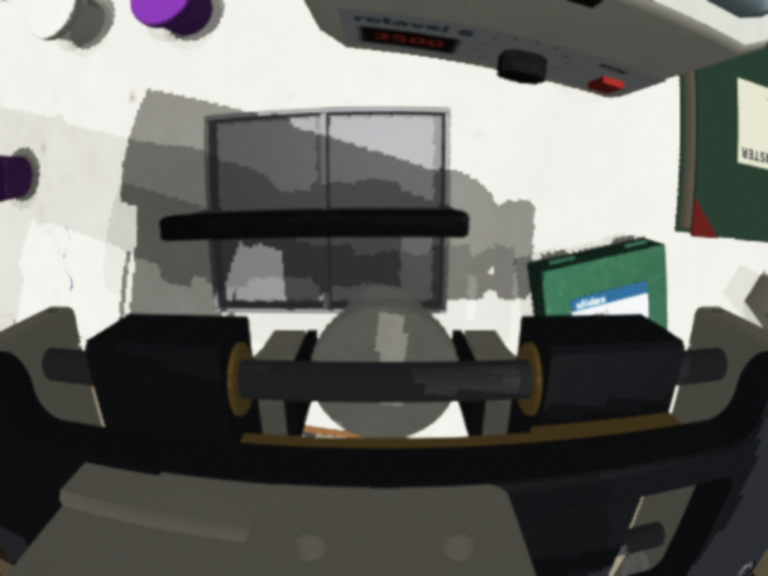

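The wrist picture shows the tray at (325,210) with all its pockets clear, and the cup held level at (385,365). The tray fit is 148.9 x 176.6 mm, which matches the given size. Lower the cup.

play_rows:
  targets:
    - [[0.0005,0.0005,0.05,0],[0.0005,0.0005,0.1,0],[0.0005,0.0005,0.12,0],[0.0005,0.0005,0.13,0],[0.0005,0.0005,0.1333,0]]

```text
t: 10.62
eef_pos: [0.5006, -0.2902, 0.2179]
ee_rot: [3.141, -0.0, 0.13]
force: [-0.6, 0.1, -0.5]
width: 0.0509
```

play_rows:
  targets:
    - [[0,0,0,0],[0,0,0.001,0],[0,0,0.001,0]]

```text
t: 11.0
eef_pos: [0.5001, -0.2907, 0.2175]
ee_rot: [3.141, -0.001, 0.128]
force: [0.1, 0.7, -0.5]
width: 0.0509
```

play_rows:
  targets:
    - [[0,0,0,0],[0,0,0,0],[0,0,-0.03,0],[0,0,-0.08,0],[0,0,-0.14,0]]
  grip: 60

```text
t: 11.62
eef_pos: [0.4997, -0.2906, 0.3576]
ee_rot: [-3.141, 0.002, 0.128]
force: [1.1, -0.1, 0.3]
width: 0.0667
```

```bash
python3 -c "
from cups import *
cups('wrist')"; python3 g.py; python3 cups.py
```

```text
wrist white 724 mean [ 0.676  -0.0071  0.0547] rect (array([675.1,  -3.6]), array([52.4, 34.6]), 82.27) r 0.0264
wrist purple 616 mean [ 0.6691 -0.1121  0.0549] rect (array([ 668.6, -109.5]), array([50.1, 21.7]), 87.39) r 0.0252
wrist white 1192 mean [ 0.6501 -0.289   0.0629] rect (array([ 650.8, -288.1]), array([156. ,  20.9]), 78.13) r 0.0783
wrist white 244 mean [ 0.65   -0.3852  0.0627] rect (array([ 649.6, -383.7]), array([ 2.8, 32.6]), 0.95) r 0.0164
wrist purple 102 mean [0.545  0.0413 0.0514] rect (array([545.4,  42.2]), array([36.6,  9.7]), 4.82) r 0.0184
wrist white 2162 mean [ 0.5006 -0.2905  0.0596] rect (array([ 499.6, -291. ]), array([51.4, 50. ]), 46.56) r 0.0262
grasp [ 0.5015 -0.2916  0.2083] yaw 7.46 rp [179.64  -0.51] t 11.68 w 0.067 F [ 4.3 -1.7  9.7]
top purple 144 mean [ 0.783  -0.0501  0.0546] rect (array([783.2, -50.7]), array([49.1, 49.2]), 0.58) r 0.0263
top white 149 mean [ 0.6838 -0.0057  0.0548] rect (array([683.8,  -5.6]), array([49.6, 50. ]), 21.96) r 0.0263
top white 1716 mean [0.5486 0.2258 0.0518] rect (array([548.9, 225.5]), array([171.1, 201.5]), 0.47) r 0.1295
top purple 156 mean [0.5439 0.0638 0.0547] rect (array([544.4,  65. ]), array([48.4, 48.2]), 1.06) r 0.0261
slider 34 [0.4231 0.1622 0.0661] (array([422.6, 162.9]), array([24.7, 17.7]), 1.31)
```

```bash
python3 g.py .5 -.15 .22 -42.5 .55 0 .22 -92.5 .684 -.0045 .2 -142.5 .684 -.0045 .13 -180 .684 -.0045 .053 -180
```

```text
grasp [ 0.5017 -0.2915  0.2054] yaw 7.43 rp [179.67  -0.59] t 11.72 w 0.0671 F [ 0.7  0.2 -0. ]
  shift [0.0166, -0.1405, -0.0146] turn 49.93 rows>= 5.0
  shift [-0.0645, -0.1444, -0.0] turn 50.0 rows>= 5.0
  shift [-0.0013, -0.1341, 0.02] turn 50.0 rows>= 5.0
  shift [-0.0, 0.0, 0.07] turn 37.5 rows>= 4.0
  shift [-0.0, 0.0, 0.077] turn -0.0 rows>= 2.0
```

play_rows:
  targets:
    - [[0.003,-0.028,-0.005,10],[0.006,-0.056,-0.01,20],[0.01,-0.084,-0.015,30],[0.013,-0.112,-0.015,40],[0.017,-0.14,-0.015,50]]

```text
t: 12.35
eef_pos: [0.4988, -0.1488, 0.3721]
ee_rot: [-3.141, -0.0, -0.75]
force: [-0.0, 0.4, 0.7]
width: 0.0671
```

play_rows:
  targets:
    - [[-0.013,-0.029,0,10],[-0.026,-0.058,0,20],[-0.039,-0.087,0,30],[-0.052,-0.116,0,40],[-0.064,-0.144,0,50]]

```text
t: 12.98
eef_pos: [0.5496, 0.0007, 0.372]
ee_rot: [-3.141, 0.0, -1.622]
force: [0.6, -0.2, -0.0]
width: 0.0669
```

play_rows:
  targets:
    - [[0,-0.027,0,10],[0,-0.054,0,20],[0,-0.08,0,30],[0,-0.107,0,40],[-0.001,-0.134,0,50]]

```text
t: 13.6
eef_pos: [0.6841, -0.0057, 0.3718]
ee_rot: [3.142, -0.0, -2.495]
force: [-0.7, -0.6, 0.4]
width: 0.067
```

play_rows:
  targets:
    - [[0,0,0,10],[0,0,0,20],[0,0,0,30],[0,0,0,37.5],[0,0,0,37.5]]
  grip: 40

```text
t: 14.22
eef_pos: [0.6833, -0.0056, 0.3717]
ee_rot: [3.142, -0.0, 3.14]
force: [0.1, 0.2, -0.4]
width: 0.0741
```

```bash
python3 -c "
from cups import *
cups('wrist')"; python3 g.py .684 -.0045 .12 -180 .684 -.0045 .053 -180; python3 cups.py
```

```text
wrist white 838 mean [ 0.4976 -0.2863  0.0596] rect (array([ 496. , -290.1]), array([43.5, 52.2]), 10.26) r 0.0268
wrist purple 1922 mean [0.5447 0.0644 0.0556] rect (array([544. ,  65.3]), array([51.7, 51.3]), 72.66) r 0.0265
wrist white 123 mean [ 0.525  -0.1553  0.0619] rect (array([ 525. , -155.3]), array([ 6.3, 11. ]), 61.09) r 0.0042
wrist white 79 mean [ 0.5473 -0.3234  0.0582] rect (array([ 546.6, -323.5]), array([ 5.4, 10.8]), 75.21) r 0.0055
wrist white 1015 mean [ 0.6738 -0.2323  0.0616] rect (array([ 662.7, -269.6]), array([158.4,  43.7]), 65.14) r 0.0793
wrist white 1899 mean [ 0.6832 -0.0034  0.0556] rect (array([684. ,  -3.5]), array([49.6, 51.2]), 89.42) r 0.026
wrist purple 1747 mean [ 0.683  -0.1081  0.0557] rect (array([ 684.2, -109.2]), array([50.9, 51.6]), 85.05) r 0.0264
wrist purple 639 mean [ 0.7936 -0.0478  0.0558] rect (array([795.1, -48.3]), array([50., 26.]), 87.48) r 0.0253
grasp [ 0.6833 -0.0056  0.2128] yaw -179.97 rp [-1.8e+02 -1.0e-02] t 14.28 w 0.0738 F [-0.1  0.   0. ]
  shift [-0.0007, 0.0011, 0.0928] turn 0.03 rows>= 2.0
  shift [-0.0, 0.0, 0.067] turn -0.0 rows>= 2.0
top white 106 mean [ 0.7137 -0.2317  0.0622] rect (array([ 738.7, -225.7]), array([230.7,  73.9]), 25.25) r 0.1155
top purple 131 mean [ 0.6809 -0.1121  0.0544] rect (array([ 682.9, -111.4]), array([45.9, 49.6]), 3.89) r 0.0262
top white 138 mean [ 0.6816 -0.0056  0.0547] rect (array([680.4,  -6.5]), array([48.8, 43.1]), 89.16) r 0.026
top white 279 mean [0.5693 0.1404 0.0524] rect (array([549.9, 148.5]), array([170.6,  48.1]), 0.41) r 0.088
top purple 155 mean [0.5437 0.0635 0.0545] rect (array([544.3,  65. ]), array([48.5, 48.4]), 1.3) r 0.0258
top white 163 mean [ 0.4996 -0.2917  0.0589] rect (array([ 500.5, -291.8]), array([48.1, 50.5]), 1.33) r 0.0266
slider 0
```

play_rows:
  targets:
    - [[-0.0007,0.001,0.05,0],[-0.0007,0.001,0.1,0],[-0.0007,0.001,0.14,0],[-0.0007,0.001,0.159,0],[-0.0007,0.001,0.1595,0]]

```text
t: 14.95
eef_pos: [0.6839, -0.0046, 0.2114]
ee_rot: [-3.141, -0.002, 3.14]
force: [0.7, 0.2, 0.6]
width: 0.0737
```

play_rows:
  targets:
    - [[0,0,0,0],[0,0,0,0],[0,0,0,0],[0,0,0,0],[0,0,0,0]]
  grip: 255

```text
t: 15.58
eef_pos: [0.6845, -0.0043, 0.2137]
ee_rot: [3.141, 0.002, 3.14]
force: [-1.1, 0.9, 6.4]
width: 0.0511
```

play_rows:
  targets:
    - [[0,0,0,0],[0,0,-0.01,0],[0,0,-0.05,0],[0,0,-0.1,0],[0,0,-0.14,0]]

```text
t: 16.2
eef_pos: [0.6839, -0.0046, 0.3549]
ee_rot: [3.142, 0.001, 3.139]
force: [0.4, 0.9, -0.2]
width: 0.0511
```

```bash
python3 g.py .55 -.05 .2 -180 .5685 -.1943 .2 -172.5 .5685 -.1943 .059 -172.5
```

```text
grasp [ 0.6839 -0.0046  0.1959] yaw 179.87 rp [1.8e+02 6.0e-02] t 16.2 w 0.0511 F [ 0.4  0.9 -0.2]
  shift [0.1338, -0.0457, -0.0041] turn -0.13 rows>= 34.0
  shift [-0.0185, -0.1443, -0.0] turn -7.5 rows>= 3.0
  shift [-0.0, 0.0, 0.141] turn -0.0 rows>= 3.0
```

play_rows:
  targets:
    - [[0.045,-0.015,0,0],[0.09,-0.03,0,0],[0.133,-0.045,0,0],[0.133,-0.046,0,0]]

```text
t: 16.7
eef_pos: [0.5481, -0.0512, 0.3534]
ee_rot: [3.141, 0.0, 3.138]
force: [0.8, 0.2, 0.0]
width: 0.0514
```

play_rows:
  targets:
    - [[-0.006,-0.048,0,-3],[-0.012,-0.096,0,-6],[-0.018,-0.14,0,-7.5],[-0.0185,-0.1443,0,-7.5],[-0.0185,-0.1443,0,-7.5]]

```text
t: 17.32
eef_pos: [0.5693, -0.1948, 0.3521]
ee_rot: [3.141, -0.0, -3.014]
force: [-0.4, 0.2, -1.0]
width: 0.0512
```

```bash
python3 g.py .5687 -.1942 .0595 -172.4
```

```text
grasp [ 0.5693 -0.1948  0.1931] yaw -172.71 rp [ 1.7999e+02 -2.0000e-02] t 17.32 w 0.0512 F [-0.4  0.2 -1. ]
  shift [0.0005, 0.0007, 0.1336] turn -0.31 rows>= 3.0
```

play_rows:
  targets:
    - [[0.0005,0.0005,0.05,0],[0.0005,0.0005,0.1,0],[0.0005,0.0005,0.12,0],[0.0005,0.0005,0.13,0],[0.0005,0.0005,0.134,0]]

```text
t: 17.95
eef_pos: [0.569, -0.1935, 0.2186]
ee_rot: [-3.141, 0.0, -3.012]
force: [0.4, -0.7, -0.4]
width: 0.0509
```

play_rows:
  targets:
    - [[0,0,0,0],[0,0,0,0]]

```text
t: 18.2
eef_pos: [0.5688, -0.1941, 0.2194]
ee_rot: [-3.141, 0.002, -3.013]
force: [-0.1, -0.6, -0.9]
width: 0.0512
```

play_rows:
  targets:
    - [[0,0,0,0],[0,0,0,0],[0,0,-0.03,0],[0,0,-0.08,0],[0,0,-0.14,0]]
  grip: 60

```text
t: 18.82
eef_pos: [0.5681, -0.1942, 0.3591]
ee_rot: [3.141, -0.002, -3.013]
force: [1.4, 0.5, -0.6]
width: 0.067
```

```bash
python3 g.py .53 -.2 .24 -127.5 .5346 -.242 .24 -82.5 .5346 -.242 .09 -82.5
```

```text
grasp [ 0.5681 -0.1942  0.2001] yaw -172.65 rp [ 1.7998e+02 -1.1000e-01] t 18.82 w 0.067 F [ 1.4  0.5 -0.6]
  shift [0.0385, -0.0009, -0.0399] turn -45.15 rows>= 5.0
  shift [0.0305, -0.0292, -0.0] turn -45.0 rows>= 5.0
  shift [0.0, -0.0, 0.15] turn -0.0 rows>= 3.0
```

play_rows:
  targets:
    - [[0.008,0,-0.01,-10],[0.016,0,-0.02,-20],[0.024,0,-0.03,-30],[0.032,0,-0.04,-40],[0.0385,-0.001,-0.04,-45]]

```text
t: 19.45
eef_pos: [0.5302, -0.2002, 0.3995]
ee_rot: [-3.14, 0.001, -2.224]
force: [-0.4, -0.1, 0.6]
width: 0.0668
```

play_rows:
  targets:
    - [[0.006,-0.006,0,-10],[0.012,-0.012,0,-20],[0.018,-0.018,0,-30],[0.024,-0.024,0,-40],[0.0305,-0.029,0,-45]]
  grip: 130

```text
t: 20.08
eef_pos: [0.5347, -0.2422, 0.3985]
ee_rot: [-3.141, -0.0, -1.438]
force: [0.7, 0.2, 0.2]
width: 0.043
```

play_rows:
  targets:
    - [[0,0,0,0],[0,0,0,0]]

```text
t: 20.32
eef_pos: [0.5347, -0.2418, 0.3984]
ee_rot: [-3.141, 0.0, -1.444]
force: [0.2, -0.3, -0.1]
width: 0.0431
```

```bash
python3 g.py .5346 -.242 .091 -82.5; python3 -c "
from m import *
im,W=cloud('wrist'); save(im,'w4.png')
z=W[...,2]; ok=(W[...,0]>.4)&(W[...,0]<.64)&(W[...,1]>-.36)&(W[...,1]<-.12)
for lo,hi in((.09,.105),(.013,.028),(.052,.07)):
  P=W[ok&(z>lo)&(z<hi)]; print(lo,len(P),rect(P))
"; python3 cups.py
```

```text
grasp [ 0.5347 -0.2418  0.2394] yaw -82.76 rp [-1.7999e+02  1.0000e-02] t 20.32 w 0.0431 F [ 0.2 -0.3 -0.1]
  shift [0.0002, 0.0001, 0.1484] turn -0.26 rows>= 3.0
0.09 2063 (array([ 556.3, -286.3]), array([ 73.3, 209.5]), 32.69)
0.013 1974 (array([ 534.6, -241.9]), array([149. , 176.3]), 7.42)
0.052 3231 (array([ 575.9, -256.4]), array([162.1, 176.3]), 72.75)
top purple 144 mean [ 0.783  -0.0501  0.0546] rect (array([782. , -50.7]), array([49.7, 49.2]), 0.61) r 0.0268
top white 1706 mean [0.5477 0.2226 0.0518] rect (array([549.2, 224.9]), array([171.5, 201.3]), 0.45) r 0.1298
top white 118 mean [ 0.5625 -0.1944  0.0584] rect (array([ 561.2, -195.3]), array([34.2, 48.3]), 0.03) r 0.0255
top purple 155 mean [0.5439 0.0637 0.0548] rect (array([544. ,  64.9]), array([49.1, 48.2]), 1.2) r 0.0259
slider 33 [0.4234 0.162  0.0664] (array([422.9, 162.7]), array([25.9, 17.6]), 4.26)
```

View pics/w4.png

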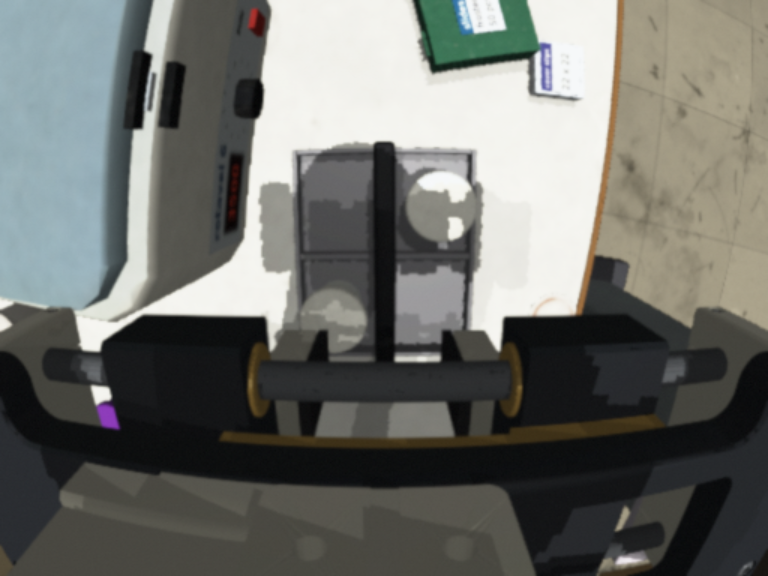

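Both cups stand in pockets: lids at (440,205) and (333,318). Next I grip the handle.

play_rows:
  targets:
    - [[0,0,0.06,0],[0,0,0.11,0],[0,0,0.14,-0.2],[0,0,0.148,-0.2],[0,0,0.148,-0.2]]

```text
t: 21.05
eef_pos: [0.5352, -0.2419, 0.2508]
ee_rot: [-3.142, -0.0, -1.439]
force: [0.4, -0.8, 1.6]
width: 0.0427
```

play_rows:
  targets:
    - [[0,0,0,0],[0,0,0,0],[0,0,0,0],[0,0,0,0],[0,0,0,0]]
  grip: 255
  newtons: 50

```text
t: 21.68
eef_pos: [0.5348, -0.242, 0.251]
ee_rot: [-3.141, -0.0, -1.439]
force: [-2.0, 0.8, 6.0]
width: 0.0135
```

play_rows:
  targets:
    - [[0,0,0,0],[0,0,0,0],[0,0,-0.003,0],[0,0,-0.008,0],[0,0,-0.015,0]]

```text
t: 22.3
eef_pos: [0.5345, -0.2418, 0.2651]
ee_rot: [3.14, 0.001, -1.439]
force: [0.3, 0.4, -6.1]
width: 0.0141
```

```bash
python3 g.py
```

```text
grasp [ 0.5345 -0.2418  0.1061] yaw -82.45 rp [1.7992e+02 3.0000e-02] t 22.3 w 0.0141 F [ 0.3  0.4 -6.1]
```

```bash
python3 g.py .5345 -.2418 .206 -82.45 .538 -.13 .206 -85 .542 -.01 .206 -87 .546 .11 .206 -89.5 .55 .2258 .206 -89.5
```

```text
grasp [ 0.5345 -0.2418  0.1061] yaw -82.45 rp [1.7992e+02 3.0000e-02] t 22.3 w 0.0141 F [ 0.3  0.4 -6.1]
  shift [-0.0, 0.0, -0.0999] turn 0.0 rows>= 2.0
  shift [-0.1104, -0.0182, -0.0] turn 2.55 rows>= 2.0
  shift [-0.1192, -0.0144, -0.0] turn 2.0 rows>= 2.0
  shift [-0.1196, -0.0103, -0.0] turn 2.5 rows>= 2.0
  shift [-0.1158, -0.005, -0.0] turn -0.0 rows>= 2.0
```

play_rows:
  targets:
    - [[0,0,-0.01,0],[0,0,-0.03,0],[0,0,-0.055,0],[0,0,-0.08,0],[0,0,-0.1,0]]

```text
t: 22.92
eef_pos: [0.5347, -0.2419, 0.3671]
ee_rot: [-3.14, -0.0, -1.439]
force: [-0.0, -0.1, -5.8]
width: 0.0138
```

play_rows:
  targets:
    - [[-0.012,-0.002,0,0.4],[-0.034,-0.006,0,0.9],[-0.06,-0.01,0,1.4],[-0.086,-0.014,0,2],[-0.1104,-0.0182,0,2.5]]

```text
t: 23.55
eef_pos: [0.5377, -0.1286, 0.3644]
ee_rot: [3.14, 0.001, -1.483]
force: [0.4, 0.0, -5.7]
width: 0.0138
```

play_rows:
  targets:
    - [[-0.024,-0.003,0,0.4],[-0.048,-0.006,0,0.8],[-0.072,-0.009,0,1.2],[-0.096,-0.012,0,1.6],[-0.1192,-0.0144,0,2]]

```text
t: 24.18
eef_pos: [0.5414, -0.0087, 0.3644]
ee_rot: [3.14, 0.0, -1.518]
force: [-0.8, 0.3, -6.2]
width: 0.0137
```

play_rows:
  targets:
    - [[-0.024,-0.002,0,0.5],[-0.048,-0.004,0,1],[-0.072,-0.006,0,1.5],[-0.096,-0.008,0,2],[-0.1196,-0.0103,0,2.5]]

```text
t: 24.8
eef_pos: [0.5452, 0.1111, 0.3644]
ee_rot: [3.14, -0.0, -1.561]
force: [0.3, -0.1, -5.1]
width: 0.0135
```

play_rows:
  targets:
    - [[-0.026,-0.001,0,0],[-0.054,-0.002,0,0],[-0.082,-0.003,0,0],[-0.105,-0.005,0,0],[-0.1158,-0.005,0,0]]

```text
t: 25.42
eef_pos: [0.5496, 0.2272, 0.3647]
ee_rot: [3.141, -0.0, -1.56]
force: [0.1, -0.1, -5.4]
width: 0.0133
```

play_rows:
  targets:
    - [[0,0,0,0],[0,0,0,0],[0,0,0,0]]

```text
t: 25.8
eef_pos: [0.5499, 0.2249, 0.3654]
ee_rot: [3.142, -0.0, -1.562]
force: [-0.4, -0.1, -5.8]
width: 0.0135
```

```bash
python3 g.py .55 .2258 .146 -89.5; python3 -c "
from m import *
im,W=cloud('wrist'); save(im,'w5.png')
z=W[...,2]
for a,b in((.155,.18),(.12,.137),(.04,.066)):
  P=W[(z>a)&(z<b)&(W[...,0]>.45)&(W[...,0]<.65)&(W[...,1]>.1)&(W[...,1]<.35)]; print(a,len(P),rect(P) if len(P)>3 else '')
"
```

```text
grasp [0.5499 0.2249 0.2064] yaw -89.49 rp [180.  -0.] t 25.8 w 0.0135 F [-0.4 -0.1 -5.8]
  shift [-0.0009, -0.0001, 0.0604] turn 0.01 rows>= 1.0
0.155 5666 (array([508.8, 180.1]), array([51.3, 51.8]), 82.57)
0.12 4283 (array([550.2, 222.9]), array([148.9, 171.8]), 0.42)
0.04 357 (array([550.1, 128.2]), array([169.8,   2.9]), 0.56)
```

View pics/w5.png

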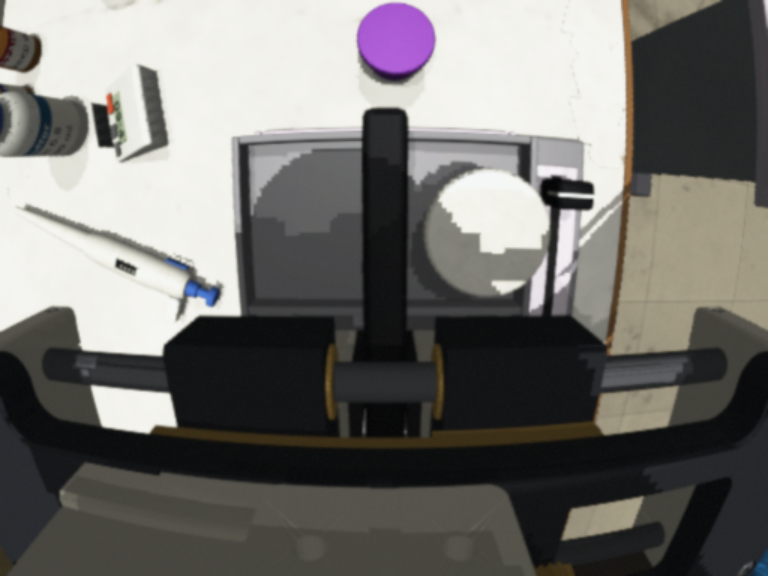

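The tray hangs level over the rim and is well centred: rim centre x 550.1, tray 550.2, yaw difference about 0.1°. Lower it.

play_rows:
  targets:
    - [[-0.0008,0,0.015,0],[-0.0008,0,0.03,0],[-0.0008,0,0.045,0],[-0.0008,0,0.055,0],[-0.0008,0,0.06,0]]

```text
t: 26.48
eef_pos: [0.5498, 0.2265, 0.3043]
ee_rot: [3.141, -0.001, -1.561]
force: [-0.4, 0.2, -5.1]
width: 0.0138
```

play_rows:
  targets:
    - [[0,0,0,0],[0,0,0.002,0],[0,0,0.003,0],[0,0,0.003,0]]

```text
t: 26.98
eef_pos: [0.5499, 0.2266, 0.3025]
ee_rot: [-3.141, 0.0, -1.561]
force: [0.1, -0.3, -5.4]
width: 0.0138
```

play_rows:
  targets:
    - [[0,0,0.001,0],[0,0,0.002,0],[0,0,0.0025,0],[0,0,0.0025,0]]

```text
t: 27.48
eef_pos: [0.5498, 0.2266, 0.3009]
ee_rot: [-3.141, 0.0, -1.561]
force: [-4.9, -1.0, 4.8]
width: 0.0136
```

Contact (force now upward). Release and rise.

play_rows:
  targets:
    - [[0,0,0,0],[0,0,0,0],[0,0,0,0],[0,0,0,0]]
  grip: 130

```text
t: 27.98
eef_pos: [0.55, 0.2266, 0.2998]
ee_rot: [-3.141, 0.0, -1.561]
force: [-0.7, 0.5, 0.3]
width: 0.0421
```

play_rows:
  targets:
    - [[0,0,-0.02,0],[0,0,-0.06,0],[0,0,-0.1,0],[0,0,-0.11,0],[0,0,-0.11,0]]

```text
t: 28.6
eef_pos: [0.5498, 0.2265, 0.4102]
ee_rot: [-3.141, 0.001, -1.561]
force: [0.0, -0.1, -0.2]
width: 0.0431
```

```bash
python3 g.py .42 .2 .25 -40 .42 .166 .2 0.5 .4246 .1655 .1 .5 .4246 .1655 .058 .5; python3 -c "
from m import *
im,W=cloud('wrist'); z=W[...,2]
for a,b in((.065,.08),(.1,.118),(.13,.16)):
  P=W[(z>a)&(z<b)&(W[...,0]>.45)&(W[...,0]<.65)&(W[...,1]>.1)&(W[...,1]<.35)]; print(a,len(P),rect(P) if len(P)>3 else '', P[:,2].mean())
"
```

```text
grasp [0.5498 0.2265 0.2512] yaw -89.44 rp [-1.7995e+02  6.0000e-02] t 28.6 w 0.0431 F [ 0.  -0.1 -0.2]
  shift [0.0253, 0.1301, 0.0012] turn -49.44 rows>= 5.0
  shift [0.0219, 0.026, 0.05] turn -40.5 rows>= 4.0
  shift [0.0046, 0.0005, 0.1] turn -0.0 rows>= 2.0
  shift [0.0, 0.0, 0.042] turn -0.0 rows>= 1.0
0.065 1825 (array([550.1, 207.6]), array([149.2, 137.9]), 0.23) 0.07094167687454436
0.1 3575 (array([544.4, 220.4]), array([155.9,  51.8]), 47.47) 0.10953879655415069
0.13 2649 (array([549.5, 226.1]), array([ 14.2, 175.1]), 0.55) 0.14780007125221573
```

play_rows:
  targets:
    - [[0.005,0.026,0,-10],[0.01,0.052,0,-20],[0.015,0.078,0,-30],[0.02,0.104,0,-40],[0.025,0.13,0,-49.5]]

```text
t: 29.28
eef_pos: [0.4191, 0.1998, 0.4081]
ee_rot: [3.139, 0.0, -0.692]
force: [0.0, 0.2, 0.1]
width: 0.0427
```

play_rows:
  targets:
    - [[0.005,0.006,0,-10],[0.01,0.012,0,-20],[0.015,0.018,0,-30],[0.02,0.024,0,-40.5],[0.022,0.026,0,-40.5]]

```text
t: 29.9
eef_pos: [0.42, 0.1658, 0.4086]
ee_rot: [3.14, 0.002, 0.008]
force: [0.0, 0.2, 0.7]
width: 0.0429
```

play_rows:
  targets:
    - [[0,0,0,0],[0,0,0,0]]

```text
t: 30.15
eef_pos: [0.4203, 0.1664, 0.4096]
ee_rot: [3.141, 0.0, 0.007]
force: [-0.2, 0.1, 0.5]
width: 0.0427
```

```bash
cat > ptr.py <<'E'
from m import *
im,W=cloud("wrist"); g=cv2.cvtColor(im,cv2.COLOR_RGB2GRAY); z=W[...,2]
for n,m in(("slider",(z>.062)&(z<.08)&(abs(W[...,0]-.424)<.018)&(W[...,1]>.13)&(W[...,1]<.32)&(g<90)),("ptr",(z>.024)&(z<.037)&(abs(W[...,0]-.452)<.009)&(W[...,1]>.15)&(W[...,1]<.31)&(g<70))):
    k,L,st,c=cv2.connectedComponentsWithStats(m.astype(np.uint8))
    for i in range(1,k):
        P=W[L==i]
        if len(P)>20: print(n,len(P),'mid',((P.min(0)+P.max(0))/2).round(4),'mean',P.mean(0).round(4),'size',np.ptp(P,0).round(4))
    if n=="ptr": print([(r['score'],np.round(r['xyz'],4)) for r in (finder.find_in("wrist","pointer_tip"))])
import sys
if len(sys.argv)>1: save(im,sys.argv[1])
E
python3 ptr.py; python3 g.py .4246 .1655 .1 .5 .4246 .1655 .058 .5
```

```text
slider 418 mid [0.4245 0.1657 0.0674] mean [0.425  0.1657 0.0701] size [0.0268 0.0189 0.0106]
[(0.66, array([0.4551, 0.2527, 0.031 ])), (0.58, array([0.5413, 0.2251, 0.0551]))]
grasp [0.4203 0.1664 0.2507] yaw 0.49 rp [1.7999e+02 1.0000e-02] t 30.25 w 0.0431 F [ 0.8 -0.  -0.5]
  shift [0.0043, 0.0009, 0.1507] turn -0.01 rows>= 3.0
  shift [0.0, 0.0, 0.042] turn -0.0 rows>= 1.0
```

play_rows:
  targets:
    - [[0,-0.04,0.02,0],[0,-0.08,0.05,0],[0,-0.09,0.07,0],[0,-0.09,0.07,0],[0,-0.09,0.07,0]]

```text
t: 30.88
eef_pos: [0.4196, 0.2561, 0.3406]
ee_rot: [-3.141, -0.001, 0.01]
force: [-0.8, 0.7, 0.3]
width: 0.043
```

```bash
python3 g.py; python3 - <<'E'
from m import *
im,W=cloud("wrist"); g=cv2.cvtColor(im,cv2.COLOR_RGB2GRAY); z=W[...,2]
save(im,'w6.png'); np.savez('/tmp/w6.npz',im=im,W=W)
m=(z>.02)&(z<.04)&(abs(W[...,0]-.451)<.012)&(W[...,1]>.2)&(W[...,1]<.3)
v,u=np.nonzero(m); print(u.min()*1.5,u.max()*1.5,v.min()*1.5,v.max()*1.5, np.percentile(g[m],[1,5,20,50]))
for y in np.arange(.236,.27,.002):
    k=m&(abs(W[...,1]-y)<.001); print(round(y,3),k.sum(),[ (int(g[k&(abs(W[...,0]-x)<.0015)].mean()),round(z[k&(abs(W[...,0]-x)<.0015)].mean(),4)) for x in(.446,.450,.454,.458) if (k&(abs(W[...,0]-x)<.0015)).any()])
E
```

```text
grasp [0.4196 0.2561 0.1816] yaw 0.55 rp [-1.7999e+02 -3.0000e-02] t 30.88 w 0.043 F [-0.8  0.7  0.3]
319.5 468.0 213.0 247.5 [ 35.    50.95  92.8  127.  ]
0.236 44 [(130, np.float64(0.0245)), (99, np.float64(0.0248)), (110, np.float64(0.0247)), (130, np.float64(0.0237))]
0.238 44 [(122, np.float64(0.0245)), (114, np.float64(0.0243)), (127, np.float64(0.0243)), (106, np.float64(0.0234))]
0.24 44 [(132, np.float64(0.0244)), (131, np.float64(0.0246)), (134, np.float64(0.0245)), (108, np.float64(0.0235))]
0.242 44 [(129, np.float64(0.0244)), (130, np.float64(0.024)), (133, np.float64(0.0244)), (103, np.float64(0.0232))]
0.244 44 [(127, np.float64(0.0245)), (124, np.float64(0.0243)), (125, np.float64(0.0243)), (103, np.float64(0.0236))]
0.246 44 [(110, np.float64(0.0245)), (83, np.float64(0.0246)), (114, np.float64(0.0245)), (101, np.float64(0.0233))]
0.248 43 [(121, np.float64(0.0246)), (120, np.float64(0.0241)), (129, np.float64(0.0243)), (107, np.float64(0.0237))]
0.25 44 [(130, np.float64(0.0246)), (117, np.float64(0.025)), (115, np.float64(0.024)), (88, np.float64(0.0234))]
0.252 44
[... 442 characters left out ...]
84))]
0.26 44 [(111, np.float64(0.026)), (43, np.float64(0.0308)), (46, np.float64(0.031)), (47, np.float64(0.0284))]
0.262 44 [(124, np.float64(0.0244)), (101, np.float64(0.0253)), (113, np.float64(0.0241)), (90, np.float64(0.0235))]
0.264 42 [(122, np.float64(0.0241)), (119, np.float64(0.0242)), (124, np.float64(0.0244)), (98, np.float64(0.0229))]
0.266 42 [(108, np.float64(0.0249)), (77, np.float64(0.0243)), (109, np.float64(0.0244)), (97, np.float64(0.0232))]
0.268 41 [(124, np.float64(0.0238)), (119, np.float64(0.0243)), (122, np.float64(0.0248)), (99, np.float64(0.023))]
0.27 44 [(131, np.float64(0.0249)), (133, np.float64(0.0242)), (128, np.float64(0.0244)), (100, np.float64(0.0234))]
```

View pics/w6.png

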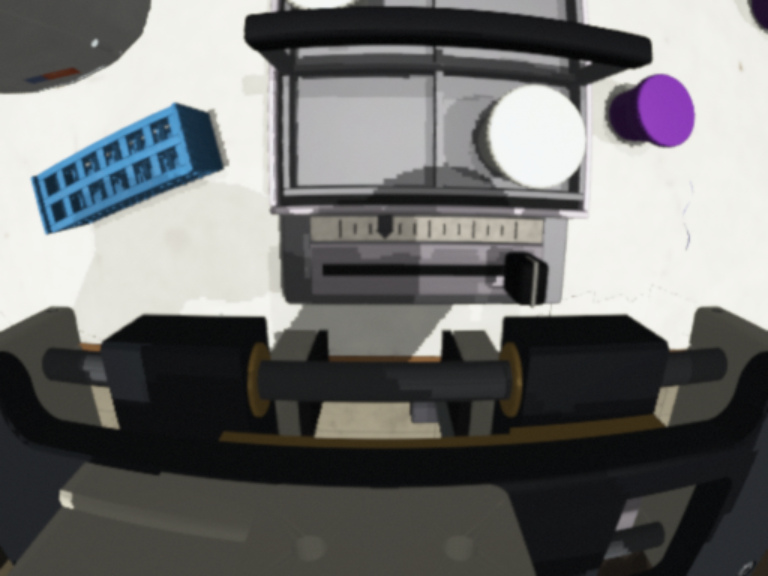

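The pointer clip is at (385,228), about y 0.256; the slider is at its off stop (525,278), and the tray sits inside the rim.

```bash
python3 g.py .4246 .1655 .12 .5 .4246 .1655 .058 .5
```

```text
grasp [0.4197 0.256  0.1819] yaw 0.54 rp [-1.7995e+02 -6.0000e-02] t 30.93 w 0.0429 F [-0.2  0.1  0.7]
  shift [0.0041, 0.0905, 0.0619] turn 0.04 rows>= 2.0
  shift [0.0, 0.0, 0.062] turn -0.0 rows>= 1.0
```

play_rows:
  targets:
    - [[0.002,0.04,0,0],[0.004,0.08,0,0],[0.004,0.0905,0.03,0],[0.004,0.0905,0.062,0],[0.004,0.0905,0.062,0]]

```text
t: 31.55
eef_pos: [0.4239, 0.1646, 0.2773]
ee_rot: [3.14, 0.002, 0.008]
force: [0.4, -0.5, 0.5]
width: 0.0434
```

play_rows:
  targets:
    - [[0,0,0.03,0],[0,0,0.055,0],[0,0,0.062,0],[0,0,0.062,0]]

```text
t: 32.05
eef_pos: [0.4248, 0.1662, 0.2169]
ee_rot: [-3.141, -0.001, 0.01]
force: [0.7, -0.2, -0.0]
width: 0.0427
```

play_rows:
  targets:
    - [[0,0,0,0],[0,0,0,0],[0,0,0,0],[0,0,0,0],[0,0,0,0]]
  grip: 255
  newtons: 8

```text
t: 32.67
eef_pos: [0.4245, 0.166, 0.2164]
ee_rot: [-3.141, -0.001, 0.01]
force: [-2.5, 1.8, 7.2]
width: 0.0203
```

```bash
python3 g.py .4243 .2558 .058 .5
```

```text
grasp [0.4245 0.166  0.0574] yaw 0.58 rp [-1.7997e+02 -4.0000e-02] t 32.67 w 0.0203 F [-2.5  1.8  7.2]
  shift [0.0007, -0.0898, -0.0006] turn 0.08 rows>= 2.0
```

play_rows:
  targets:
    - [[0,-0.025,0,0],[0,-0.055,0,0],[0,-0.08,0,0],[0,-0.089,0,0],[0,-0.0895,0,0]]

```text
t: 33.3
eef_pos: [0.4236, 0.2565, 0.2163]
ee_rot: [-3.14, -0.001, 0.011]
force: [-2.0, 0.4, 5.1]
width: 0.0196
```

play_rows:
  targets:
    - [[0,0,0,0],[0,0,0,0]]

```text
t: 33.55
eef_pos: [0.4236, 0.2559, 0.2163]
ee_rot: [-3.14, -0.001, 0.01]
force: [-1.3, 2.1, 5.4]
width: 0.0201
```

```bash
python3 g.py .4243 .2558 .058 .5; python3 ptr.py
```

```text
grasp [0.4236 0.2559 0.0573] yaw 0.59 rp [-1.7993e+02 -5.0000e-02] t 33.55 w 0.0201 F [-1.3  2.1  5.4]
  shift [0.0007, 0.0001, -0.0007] turn 0.09 rows>= 1.0
slider 530 mid [0.4355 0.2563 0.0673] mean [0.4361 0.2564 0.0671] size [0.0053 0.0272 0.0106]
slider 59 mid [0.4345 0.2735 0.0666] mean [0.4346 0.2741 0.0669] size [0.001  0.0063 0.0091]
slider 62 mid [0.4349 0.2394 0.0666] mean [0.435  0.2388 0.0666] size [0.0014 0.0062 0.0087]
slider 633 mid [0.4166 0.2562 0.0728] mean [0.4159 0.2563 0.071 ] size [0.0146 0.0204 0.0142]
ptr 33 mid [0.4504 0.2864 0.0251] mean [0.4502 0.2864 0.0248] size [0.0112 0.0016 0.0021]
ptr 350 mid [0.4508 0.2566 0.0282] mean [0.4522 0.2565 0.0303] size [0.0151 0.0105 0.0083]
ptr 45 mid [0.4505 0.2265 0.0249] mean [0.4501 0.2265 0.0248] size [0.0113 0.0015 0.0016]
ptr 32 mid [0.4508 0.1965 0.0249] mean [0.4507 0.1965 0.0248] size [0.0102 0.0018 0.0017]
ptr 23 mid [0.4504 0.2464 0.025 ] mean [0.4501 0.2463 0.0249] size [0.0065 0.0013 0.0021]
[(0.65, array([0.4538, 0.2547, 0.0332]))]
```

Aligned to within about 0.3 mm. Release, rise and check.

play_rows:
  targets:
    - [[0,0,0,0],[0,0,0,0],[0,0,0,0],[0,0,-0.03,0],[0,0,-0.07,0]]
  grip: 130

```text
t: 34.28
eef_pos: [0.4232, 0.2549, 0.2857]
ee_rot: [3.139, 0.002, 0.01]
force: [-0.5, 0.6, -1.1]
width: 0.0424
```

play_rows:
  targets:
    - [[0,0,-0.03,0],[0,0,-0.03,0],[0,0,-0.03,0]]

```text
t: 34.65
eef_pos: [0.4232, 0.255, 0.3154]
ee_rot: [3.141, 0.001, 0.01]
force: [-0.4, -0.5, -0.6]
width: 0.0428
```

```bash
python3 g.py; python3 ptr.py
```

```text
grasp [0.4232 0.255  0.1564] yaw 0.55 rp [1.7999e+02 3.0000e-02] t 34.65 w 0.0428 F [-0.4 -0.5 -0.6]
slider 847 mid [0.4239 0.2557 0.0681] mean [0.4252 0.2558 0.07  ] size [0.0284 0.0195 0.0115]
ptr 155 mid [0.4523 0.2562 0.0294] mean [0.4532 0.2562 0.0306] size [0.0138 0.0091 0.0054]
[(0.47, array([0.4533, 0.2559, 0.0337]))]
```

play_rows:
  targets:
    - [[0,0,0,0],[0,0,0,0],[0,0,0,0],[0,0,0,0],[0,0,0,0]]

```text
t: 35.38
eef_pos: [0.4234, 0.2553, 0.3159]
ee_rot: [-3.142, -0.0, 0.01]
force: [-0.3, 0.9, -0.5]
width: 0.0427
```

play_rows:
  targets:
    - [[0,0,0,0],[0,0,0,0],[0,0,0,0],[0,0,0,0],[0,0,0,0]]

```text
t: 36.0
eef_pos: [0.4234, 0.2553, 0.3159]
ee_rot: [-3.142, -0.0, 0.01]
force: [0.0, -0.8, -0.6]
width: 0.0431
```

play_rows:
  targets:
    - [[0,0,0,0],[0,0,0,0],[0,0,0,0],[0,0,0,0],[0,0,0,0]]

```text
t: 36.62
eef_pos: [0.4234, 0.2553, 0.3159]
ee_rot: [-3.142, -0.0, 0.01]
force: [0.1, 0.2, -0.6]
width: 0.0429
```

play_rows:
  targets:
    - [[0,0,0,0],[0,0,0,0],[0,0,0,0],[0,0,0,0],[0,0,0,0]]

```text
t: 37.25
eef_pos: [0.4234, 0.2553, 0.3158]
ee_rot: [3.142, 0.0, 0.01]
force: [-0.1, 0.2, -0.1]
width: 0.0431
```

play_rows:
  targets:
    - [[0,0,0,0],[0,0,0,0],[0,0,0,0],[0,0,0,0],[0,0,0,0]]

```text
t: 37.88
eef_pos: [0.4234, 0.2552, 0.3159]
ee_rot: [3.142, -0.0, 0.01]
force: [0.5, 0.3, -0.1]
width: 0.0431
```

play_rows:
  targets:
    - [[0,0,0,0],[0,0,0,0],[0,0,0,0],[0,0,0,0],[0,0,0,0]]

```text
t: 38.5
eef_pos: [0.4234, 0.2553, 0.3159]
ee_rot: [-3.142, -0.0, 0.01]
force: [-0.2, 0.2, 0.4]
width: 0.0429
```

```bash
python3 g.py .424 .2558 .058 .5; python3 ptr.py
```

```text
grasp [0.4234 0.2553 0.1569] yaw 0.56 rp [-180.   -0.] t 38.5 w 0.0429 F [-0.2  0.2  0.4]
  shift [0.0006, -0.0005, 0.0989] turn 0.06 rows>= 2.0
slider 827 mid [0.4243 0.2558 0.0677] mean [0.4254 0.2557 0.07  ] size [0.0276 0.02   0.0112]
ptr 148 mid [0.4521 0.2565 0.0287] mean [0.4533 0.2563 0.0304] size [0.0141 0.0091 0.0076]
[(0.75, array([0.4542, 0.2574, 0.0344]))]
```

play_rows:
  targets:
    - [[0.0005,-0.0005,0.04,0],[0.0005,-0.0005,0.08,0],[0.0005,-0.0005,0.098,0],[0.0005,-0.0005,0.0985,0]]

```text
t: 39.1
eef_pos: [0.4236, 0.2554, 0.2162]
ee_rot: [3.139, 0.002, 0.01]
force: [0.2, 0.5, 0.6]
width: 0.0431
```

play_rows:
  targets:
    - [[0,0,0,0],[0,0,0,0],[0,0,0,0],[0,0,0,0],[0,0,0,0]]
  grip: 255

```text
t: 39.72
eef_pos: [0.4241, 0.256, 0.2182]
ee_rot: [-3.141, -0.001, 0.01]
force: [-0.9, -0.9, 6.1]
width: 0.0202
```

play_rows:
  targets:
    - [[0,0.025,0,0],[0,0.055,0,0],[0,0.08,0,0],[0,0.087,0,0],[0,0.087,0,0]]

```text
t: 40.35
eef_pos: [0.425, 0.1685, 0.218]
ee_rot: [-3.141, -0.001, 0.009]
force: [-2.6, -1.3, 8.4]
width: 0.0197
```

play_rows:
  targets:
    - [[0,0.002,0,0],[0,0.004,0,0],[0,0.006,0,0],[0,0.006,0,0]]

```text
t: 40.85
eef_pos: [0.4251, 0.165, 0.2181]
ee_rot: [-3.137, -0.002, 0.01]
force: [-8.8, 13.0, 5.8]
width: 0.0198
```

play_rows:
  targets:
    - [[0,0,0,0],[0,0,0,0],[0,0,0,0],[0,0,-0.05,0],[0,0,-0.1,0]]
  grip: 130

```text
t: 41.48
eef_pos: [0.4247, 0.1624, 0.3181]
ee_rot: [3.14, 0.002, 0.01]
force: [1.6, 0.9, -0.1]
width: 0.0428
```

play_rows:
  targets:
    - [[0,0,-0.05,0],[0,0,-0.09,0],[0,0,-0.09,0],[0,0,-0.09,0]]

```text
t: 41.98
eef_pos: [0.4245, 0.1624, 0.4067]
ee_rot: [3.141, 0.001, 0.009]
force: [0.0, -0.4, 0.4]
width: 0.0425
```

```bash
python3 ptr.py; python3 g.py .48 .2 .25 -45 .5496 .2266 .25 -89.5 .5496 .2266 .142 -89.5; python3 cups.py
```

```text
slider 438 mid [0.4241 0.1656 0.0679] mean [0.4253 0.1655 0.0699] size [0.0273 0.02   0.0116]
[(0.6, array([0.5417, 0.2249, 0.0527])), (0.4, array([0.4535, 0.2531, 0.0325]))]
grasp [0.4245 0.1624 0.2471] yaw 0.54 rp [1.7991e+02 1.1000e-01] t 42.08 w 0.0428 F [-0.3 -0.3 -0.5]
  shift [0.0558, -0.037, -0.0029] turn 45.54 rows>= 5.0
  shift [0.0304, -0.068, -0.0] turn 44.5 rows>= 5.0
  shift [0.0, -0.0, 0.108] turn -0.0 rows>= 2.0
top white 116 mean [ 0.7048 -0.2442  0.0624] rect (array([ 729. , -237.2]), array([245.4,  92.4]), 33.09) r 0.1228
top purple 142 mean [ 0.7827 -0.0502  0.0542] rect (array([782.3, -49.7]), array([49.2, 49.2]), 17.42) r 0.0266
top purple 155 mean [ 0.6837 -0.1112  0.0545] rect (array([ 685.3, -111.3]), array([51.4, 49. ]), 1.15) r 0.0267
top white 1146 mean [0.5771 0.1991 0.0562] rect (array([555. , 224.3]), array([159.4, 202.3]), 0.19) r 0.1265
top purple 157 mean [0.544  0.0637 0.0547] rect (array([544.5,  65. ]), array([48.9, 48.5]), 2.06) r 0.0261
slider 0
```

Slider is back at the stop (0.1656). Next, the tray.

play_rows:
  targets:
    - [[0.011,-0.007,0,10],[0.022,-0.014,0,20],[0.033,-0.021,0,30],[0.045,-0.029,0,40],[0.056,-0.037,0,45.5]]

```text
t: 42.75
eef_pos: [0.4808, 0.2005, 0.4061]
ee_rot: [3.139, 0.0, -0.789]
force: [0.4, -0.4, -0.0]
width: 0.0431
```

play_rows:
  targets:
    - [[0.006,-0.014,0,10],[0.012,-0.028,0,20],[0.018,-0.042,0,30],[0.024,-0.056,0,40],[0.0304,-0.068,0,44.5]]

```text
t: 43.38
eef_pos: [0.5505, 0.2272, 0.4059]
ee_rot: [3.14, -0.002, -1.565]
force: [-0.7, -0.2, 0.7]
width: 0.0428
```

play_rows:
  targets:
    - [[0,0,0,0],[0,0,0,0]]

```text
t: 43.62
eef_pos: [0.5497, 0.2268, 0.4065]
ee_rot: [3.14, -0.001, -1.559]
force: [-0.2, -0.2, -0.6]
width: 0.043
```

```bash
python3 g.py .5496 .2266 .1415 -89.5; python3 -c "
from m import *
im,W=cloud('wrist'); z=W[...,2]
for a,b in((.065,.08),(.13,.16)):
  P=W[(z>a)&(z<b)&(W[...,0]>.45)&(W[...,0]<.65)&(W[...,1]>.1)&(W[...,1]<.35)]; print(a,len(P),rect(P) if len(P)>3 else '', P[:,2].mean())
"
```

```text
grasp [0.5497 0.2268 0.2475] yaw -89.35 rp [ 1.7992e+02 -5.0000e-02] t 43.62 w 0.043 F [-0.2 -0.2 -0.6]
  shift [0.0002, 0.0001, 0.106] turn 0.15 rows>= 2.0
0.065 2014 (array([550. , 212.4]), array([148.9, 147.1]), 0.63) 0.07090143389012518
0.13 2712 (array([549.4, 226. ]), array([ 14., 175.]), 0.77) 0.1478057938057066
```

play_rows:
  targets:
    - [[0,0,0.045,0],[0,0,0.09,0],[0,0,0.105,0],[0,0,0.106,0],[0,0,0.106,0]]

```text
t: 44.3
eef_pos: [0.5506, 0.2274, 0.3031]
ee_rot: [-3.139, 0.001, -1.56]
force: [-0.0, 1.2, 0.5]
width: 0.0431
```

play_rows:
  targets:
    - [[0,0,0,0],[0,0,0,0],[0,0,0,0],[0,0,0,0],[0,0,0,0]]
  grip: 255
  newtons: 50

```text
t: 44.92
eef_pos: [0.55, 0.227, 0.3016]
ee_rot: [-3.142, 0.0, -1.561]
force: [-1.8, 0.7, 2.4]
width: 0.0133
```

play_rows:
  targets:
    - [[0,0,0,0],[0,0,0,0],[0,0,-0.003,0],[0,0,-0.01,0],[0,0,-0.02,0]]

```text
t: 45.55
eef_pos: [0.5499, 0.2268, 0.3211]
ee_rot: [3.14, -0.001, -1.561]
force: [-0.4, 0.1, -5.4]
width: 0.0135
```

play_rows:
  targets:
    - [[0,0,-0.01,0],[0,0,-0.025,0],[0,0,-0.04,0],[0,0,-0.045,0],[0,0,-0.045,0]]

```text
t: 46.18
eef_pos: [0.55, 0.227, 0.3668]
ee_rot: [-3.141, 0.001, -1.561]
force: [-0.4, -0.6, -6.2]
width: 0.0135
```

```bash
python3 g.py .546 .11 .206 -89.5 .542 -.01 .206 -87 .538 -.13 .206 -85 .5346 -.242 .206 -82.5  .5346 -.242 .096 -82.5
```

```text
grasp [0.55   0.227  0.2078] yaw -89.44 rp [-1.7997e+02  4.0000e-02] t 46.17 w 0.0135 F [-0.4 -0.6 -6.2]
  shift [0.1169, 0.0051, 0.0018] turn 0.06 rows>= 2.0
  shift [0.12, 0.005, -0.0] turn -2.5 rows>= 2.0
  shift [0.1196, 0.0103, -0.0] turn -2.0 rows>= 2.0
  shift [0.1113, 0.0131, -0.0] turn -2.5 rows>= 2.0
  shift [0.0, -0.0, 0.11] turn -0.0 rows>= 2.0
```

play_rows:
  targets:
    - [[0.012,0,0,0],[0.036,0.001,0,0],[0.062,0.002,0,0],[0.09,0.004,0,0],[0.117,0.005,0,0]]

```text
t: 46.8
eef_pos: [0.5457, 0.1073, 0.3664]
ee_rot: [3.141, -0.0, -1.562]
force: [0.6, -0.4, -6.0]
width: 0.0133
```

play_rows:
  targets:
    - [[0.024,0.001,0,-0.5],[0.048,0.002,0,-1],[0.072,0.003,0,-1.5],[0.096,0.004,0,-2],[0.12,0.005,0,-2.5]]

```text
t: 47.42
eef_pos: [0.5415, -0.0126, 0.3664]
ee_rot: [3.141, -0.0, -1.518]
force: [0.0, 0.1, -6.0]
width: 0.0136
```

play_rows:
  targets:
    - [[0.024,0.002,0,-0.4],[0.048,0.004,0,-0.8],[0.072,0.006,0,-1.2],[0.096,0.008,0,-1.6],[0.1196,0.0103,0,-2]]

```text
t: 48.05
eef_pos: [0.5373, -0.1324, 0.3664]
ee_rot: [3.141, -0.0, -1.483]
force: [0.5, 0.0, -5.4]
width: 0.0136
```

play_rows:
  targets:
    - [[0.026,0.003,0,-0.5],[0.054,0.006,0,-1],[0.082,0.01,0,-1.5],[0.103,0.012,0,-2],[0.1113,0.0131,0,-2.5]]

```text
t: 48.68
eef_pos: [0.5339, -0.2443, 0.3662]
ee_rot: [3.141, 0.0, -1.441]
force: [-0.8, -0.5, -5.8]
width: 0.0139
```

play_rows:
  targets:
    - [[0,0,0,0],[0,0,0.02,0],[0,0,0.045,0],[0,0,0.075,0],[0,0,0.095,0]]

```text
t: 49.3
eef_pos: [0.5347, -0.2414, 0.2701]
ee_rot: [3.14, 0.001, -1.438]
force: [0.2, -0.3, -5.5]
width: 0.0137
```

```bash
python3 g.py .5346 -.242 .0945 -82.5
```

```text
grasp [ 0.5347 -0.2414  0.1111] yaw -82.41 rp [1.7994e+02 3.0000e-02] t 49.3 w 0.0137 F [ 0.2 -0.3 -5.5]
  shift [0.0006, 0.0002, 0.0166] turn 0.09 rows>= 1.0
```

play_rows:
  targets:
    - [[0.0005,0,0.006,0],[0.0005,0,0.012,0],[0.0005,0,0.016,0],[0.0005,0,0.018,0],[0.0005,0,0.018,0]]

```text
t: 49.92
eef_pos: [0.5353, -0.2426, 0.2536]
ee_rot: [-3.141, -0.0, -1.439]
force: [0.4, 0.1, -6.3]
width: 0.0137
```

play_rows:
  targets:
    - [[0,0,0.001,0],[0,0,0.0015,0],[0,0,0.0015,0]]

```text
t: 50.3
eef_pos: [0.5353, -0.2427, 0.2519]
ee_rot: [-3.142, -0.0, -1.439]
force: [-1.3, 0.0, -6.1]
width: 0.0138
```

play_rows:
  targets:
    - [[0,0,0.001,0],[0,0,0.0015,0],[0,0,0.0015,0]]

```text
t: 50.68
eef_pos: [0.5353, -0.2426, 0.2516]
ee_rot: [-3.141, -0.0, -1.438]
force: [-4.2, 1.9, 5.0]
width: 0.0138
```

Contact. Release, rise and check everything.

play_rows:
  targets:
    - [[0,0,0,0],[0,0,0,0],[0,0,0,0],[0,0,0,0]]
  grip: 130

```text
t: 51.18
eef_pos: [0.5354, -0.2427, 0.2503]
ee_rot: [-3.141, -0.0, -1.439]
force: [-0.3, 0.3, -0.5]
width: 0.0418
```

play_rows:
  targets:
    - [[0,0,-0.03,0],[0,0,-0.08,0],[0,0,-0.13,0],[0,0,-0.15,0],[0,0,-0.15,0]]

```text
t: 51.8
eef_pos: [0.5356, -0.2427, 0.4024]
ee_rot: [-3.138, -0.001, -1.439]
force: [0.5, -0.5, -1.4]
width: 0.043
```

```bash
python3 cups.py; python3 -c "
from m import *
im,W=cloud('top'); save(im,'top9.png')
im,W=cloud('wrist'); save(im,'w9.png'); z=W[...,2]; ok=(W[...,0]>.4)&(W[...,0]<.64)&(W[...,1]>-.36)&(W[...,1]<-.12)
P=W[ok&(z>.013)&(z<.028)]; print(rect(P),P[:,2].mean())
im,W=cloud('side'); save(im,'s9.png')
print([(round(r['score'],2),np.round(r['xyz'],3).tolist()) for r in finder.find_in('side','cup_a_mid')])
"
```

```text
top purple 146 mean [ 0.7824 -0.05    0.0545] rect (array([782.1, -50.6]), array([49.6, 49. ]), 0.07) r 0.0259
top white 1694 mean [0.5466 0.2257 0.0517] rect (array([549.2, 225.2]), array([171.8, 200.7]), 0.58) r 0.1298
top white 108 mean [ 0.5647 -0.1792  0.0589] rect (array([ 564.1, -178.4]), array([51.6, 33. ]), 82.43) r 0.026
top purple 154 mean [0.5438 0.0637 0.0545] rect (array([544.3,  64.9]), array([48.6, 48. ]), 2.67) r 0.026
slider 34 [0.4229 0.162  0.0681] (array([422.5, 162.6]), array([17.6, 24.6]), 89.94)
(array([ 535.1, -242.7]), array([149.2, 175.5]), 7.56) 0.02019726307451717
[(0.54, [0.497, -0.311, 0.056])]
```

View pics/w9.png

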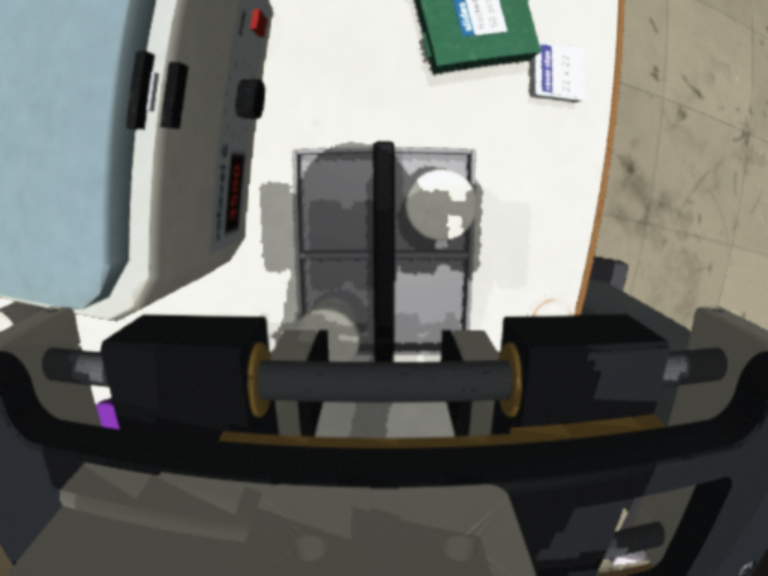

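View pics/top9.png

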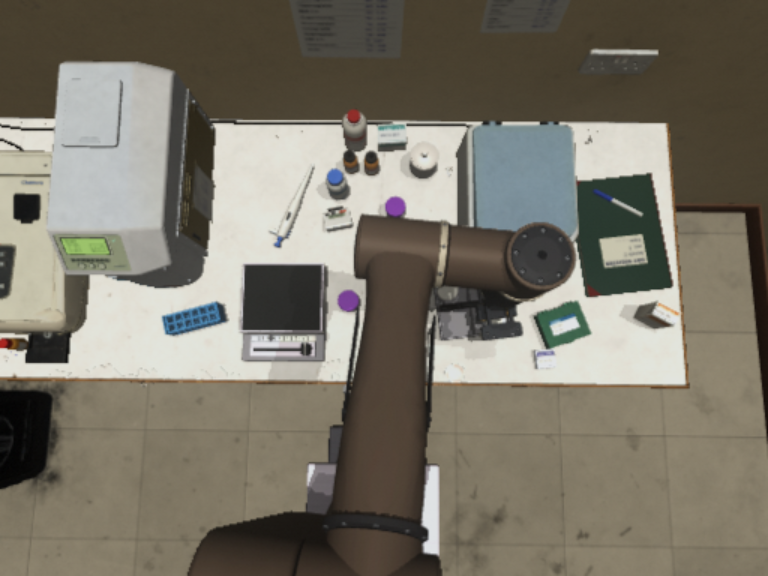

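The tray is back at (535.1,-242.7), against (534.6,-242.0) at first. One cup has shifted about 16 mm within its pocket, so I move away and check that it is upright.

play_rows:
  targets:
    - [[-0.05,0,-0.01,0],[-0.1,0,-0.02,0],[-0.15,0.01,-0.02,0],[-0.2,0.03,-0.02,0],[-0.25,0.05,-0.02,0]]

```text
t: 52.68
eef_pos: [0.4519, -0.0001, 0.4195]
ee_rot: [3.14, -0.0, -1.439]
force: [1.1, 1.9, 0.1]
width: 0.043
```

play_rows:
  targets:
    - [[0,0,0,0],[0,0,0,0],[0,0,0,0]]

```text
t: 53.05
eef_pos: [0.4533, -0.002, 0.4199]
ee_rot: [3.141, -0.0, -1.44]
force: [-0.6, -0.0, -0.6]
width: 0.0429
```

```bash
cat > fin.py <<'E'
from m import *
for n in("top","wrist","side"):
    im,W=cloud(n); h=cv2.cvtColor(im,cv2.COLOR_RGB2HSV); z=W[...,2]
    if n=="side": cv2.imwrite('pics/s10.png',cv2.resize(im[200:300,190:300,::-1],(770,700))[:600])
    for a,b,c,d in((.45,.535,-.34,-.23),(.535,.62,-.26,-.13)):
        m=(z>.045)&(z<.075)&(W[...,0]>a)&(W[...,0]<b)&(W[...,1]>c)&(W[...,1]<d)
        k,L,st,_=cv2.connectedComponentsWithStats(m.astype(np.uint8))
        if k<2: print(n,'none'); continue
        P=W[L==1+np.argmax(st[1:,4])]
        A=np.c_[P[:,:2]-P[:,:2].mean(0),np.ones(len(P))]; s=np.linalg.lstsq(A,P[:,2],rcond=None)[0]
        print(n,len(P),rect(P),'z',s[2].round(4),'tilt deg',np.degrees(np.arctan(s[:2])).round(1))
E
python3 fin.py; python3 g.py
```

```text
top 164 (array([ 500.7, -292.9]), array([48.3, 47.9]), 0.14) z 0.059 tilt deg [ 0.2 -1. ]
top 161 (array([ 572.7, -178.9]), array([49.2, 50.4]), 45.91) z 0.0586 tilt deg [0.2 0.1]
wrist none
wrist 1375 (array([ 572. , -175.8]), array([52.4, 49.8]), 4.21) z 0.0595 tilt deg [ 1.6 -1.8]
side 224 (array([ 501. , -292.8]), array([53.9, 49.9]), 63.65) z 0.0586 tilt deg [-1.6  5.7]
side 186 (array([ 571.7, -180.3]), array([53.8, 48.3]), 87.15) z 0.0585 tilt deg [0.4 7. ]
grasp [ 0.4532 -0.0022  0.261 ] yaw -82.54 rp [ 1.7995e+02 -2.0000e-02] t 53.2 w 0.0428 F [-0.3  0.6 -0.6]
```

View pics/s10.png

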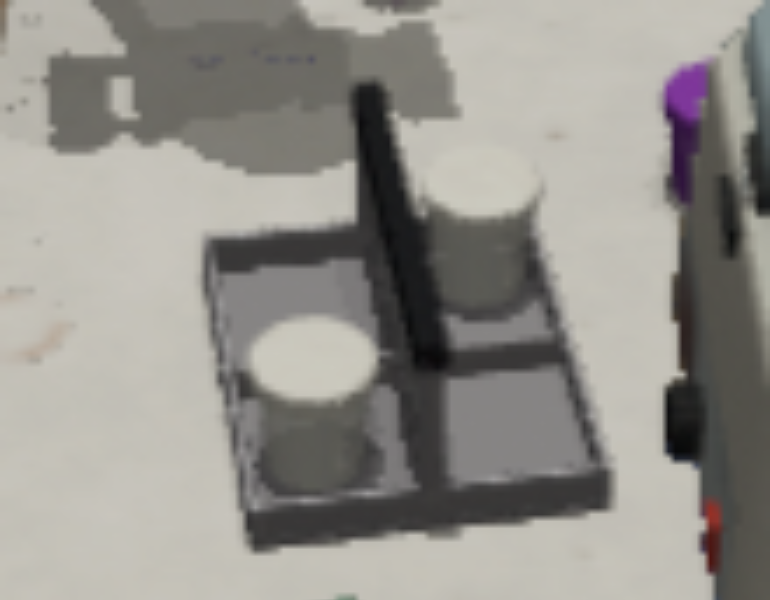

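Both cups stand upright, each in its own pocket: lids at (313,358) and (483,183). The tray is flat, the slider is off, and the bystanders are unmoved. I hand the job in.

```bash
python3 -c "
from station import job_done; print(job_done())"
```

```text
the job is handed in; nothing more can be done
None
```

The job is done and was handed in at about 53 s of robot time.

**What I did:**
1. Slid the speed slider back to its off stop.
2. Stood the two white cups in diagonal pockets of the tray, leaving the three purple look-alikes alone.
3. Carried the tray level onto the platform, where it sat flat inside the rim.
4. Set the slider to the pointer clip, about 0.2 mm off by the wrist camera, and left it there about 5 s.
5. Slid the slider back to off and returned the tray to its spot on the bench.

**Last checks:**
- **Tray:** it stands flat, within about 1 mm and 0.2° of where it stood at first.
- **Cups:** both are upright in their own pockets, with lids at about 59 mm and tilt within about 1° from the top camera.
- **Slider:** it is at the off stop. I last measured it at y 0.1656, the same as after the first slide.
- **Other things:** the final top picture shows nothing else on the bench moved. The pointer clip's position did not change.

**What disagreed:**
- **Shifted cup:** one cup ended about 16 mm from where I put it, still inside its pocket and upright. I did not find out why; it may have been the knock the task warned of.
- **Side-camera tilt:** that camera's fit gave tilts of up to 7°. I put this down to its shallow view, since the top camera and the side picture show the cups upright.
- **Pointer readings:** the finder's readings scattered by up to about 4 mm, so I relied on my own measurement from the wrist camera.

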